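# Demould a slip-cast vase and close the mould again

## Task

The cast vase in the three-part plaster mould is ready to come out: lift off the collar and then both mould halves, stand them upright on the wooden ware board, and only then lift the vase out and stand it in the middle of the round drying bat. Then close the empty mould on its base so that it dries without warping: each half on its own side, cavity inward and fully down on its natches, and the collar seated on top. Leave the other things on the bench alone.

Things in the scene. Friction and masses are not known exactly. Their poses are not given: they have to be found in the camera images.
- mould_base: Fixed white plaster slab 100 (x) x 76 (y) x 16 mm. Origin: centre of underside, z up. x = 0 is the mould's parting plane. Top: a central recess, 47 mm wide, 4 deep, for the vase's foot; cone natches, 10 mm wide, 6 mm high: two at x -31, y +-20 mm for half_square, two at x +32, y +-8 mm for half_bevelled. They centre a half lowered within 3 mm of home; a wrong or turned half stands 6 mm proud.
- half_square: Loose white plaster mould half, 40 (x) x 60 (y) x 70 mm high, 0.17 kg, outer corners square. Origin: centre of underside; its x points outward, away from the cavity. Home in mould_base's frame: x -21.5, y 0, z 16 mm, turned by pi. Grip from above across y at half height. It lifts straight up off the vase (by 90 mm to clear it) and lowers straight down. At home the halves stand 4 mm apart.
- half_bevelled: Loose white plaster mould half like half_square (40 x 60 x 70 mm, same origin, axes and grip, 0.16 kg), but its two outer upright corners are bevelled by 10 mm. Home in mould_base's frame: x +21.5, y 0, z 16 mm, not turned. The natches leave each half 3 mm of play; lower the second half 1 mm too far out rather than too far in, where it would land on the other half.
- collar: Loose white plaster ring, 0.06 kg, 58 mm wide, 24 mm high, with a 29 mm hole; below it a spigot 36 mm wide, 4.5 mm high. Origin: centre of the spigot's underside, z up (top at 28.5 mm). Home: on the base's axis, origin 81.5 mm above the base's origin, spigot in the halves' 44 mm recess, ring resting on both halves. Grip across the outside from above; lift straight up off the vase's neck.
- vase: Loose reddish clay bud vase, 0.09 kg, 93 mm high, 40 mm wide near the foot, narrowing to a straight neck 22 mm wide from 60 mm up. Origin: centre of the foot's underside, z up. It starts upright inside the mould, foot 12 mm above the base's origin; from above its mouth shows in the collar's hole. Grip it from above by the neck, 75 mm above the foot, once both halves are off.
- ware_board: Fixed side area: light wooden plank on battens, 120 (x) x 290 (y) mm. Origin: centre of its underside; top 28 mm above. Collar (on its spigot) and both halves stand on it side by side along y, all three at once, before the vase is taken out. Keep clear of the fixed stacks of bowls between robot and work: 0.30 m high at x 0.36, y -0.05 (0.10 m radius) and 0.23 m high at x 0.37, y 0.09 (0.05 m).
- drying_bat: Fixed round plywood bat, the vase's target: 140 mm wide, two small dark pin holes near its rim. Origin: centre of its underside; top 16 mm above.
- glaze_jar: Bystander: blue glaze jar with white lid, 54 mm wide, 62 mm high, origin at the centre of its underside. To be left alone.
- white_pot: Bystander: small white round pot, 63 mm wide, 55 mm high, origin at the centre of its underside. To be left alone.
- shaping_rib: Bystander: flat wooden shaping rib, 52 x 91 x 9 mm, origin at the centre of its underside. To be left alone.
Mind the look-alikes: they are no part of the job. What is shaped like the mould_base but purple or turquoise is not meant.

How it is judged:
On the way, in this order (a step that is already met when the one before it is completed fails the run):
1. the collar and both mould halves stand upright on the ware board, released, while the vase still stands in the base (x of half_square in the frame of ware_board between -0.06 and 0.06 m and y of half_square in the frame of ware_board between -0.145 and 0.145 m and z of half_square in the frame of ware_board between 0.022 and 0.034 m and angle between each of half_square, half_bevelled, collar's own z axis and vertical below 0.15 rad and linear speed of each of half_square, half_bevelled, collar below 0.02 m/s and contact force between the fingers and half_square below 0.2 N and x of half_bevelled in the frame of ware_board between -0.06 and 0.06 m and y of half_bevelled in the frame of ware_board between -0.145 and 0.145 m and z of half_bevelled in the frame of ware_board between 0.022 and 0.034 m and contact force between the fingers and half_bevelled below 0.2 N and x of collar in the frame of ware_board between -0.06 and 0.06 m and y of collar in the frame of ware_board between -0.145 and 0.145 m and z of collar in the frame of ware_board between 0.022 and 0.034 m and contact force between the fingers and collar below 0.2 N and horizontal distance between vase and mould_base below 0.01 m and z of vase in the frame of mould_base between 0.008 and 0.016 m and angle between vase's own z axis and vertical below 0.1 rad), for 0.2 s.
2. the vase stands upright in the middle of the drying bat, released (horizontal distance between vase and drying_bat below 0.015 m and z of vase in the frame of drying_bat between 0.012 and 0.02 m and angle between vase's own z axis and vertical below 0.1 rad and linear speed of vase below 0.02 m/s and contact force between the fingers and vase below 0.2 N), for 0.2 s.
At the end, for the whole second after the job is handed in: The vase stands upright on the drying bat, within 15 mm of its centre. Each half stands upright on its own side of the base, within 8 mm and 8 degrees of its home and down on the base to 3 mm; the collar lies level on top, within 8 mm of the axis and seated to 3 mm. All is at rest (horizontal distance between vase and drying_bat below 0.015 m and z of vase in the frame of drying_bat between 0.012 and 0.02 m and angle between vase's own z axis and vertical below 0.1 rad and linear speed of each of vase, half_square, half_bevelled, collar below 0.02 m/s and x of half_square in the frame of mould_base between -0.0295 and -0.0135 m and y of half_square in the frame of mould_base between -0.008 and 0.008 m and z of half_square in the frame of mould_base between 0.013 and 0.019 m and angle between each of half_square, half_bevelled, collar's own z axis and vertical below 0.06 rad and angle between the x axis of each of half_square, half_bevelled and the x axis of mould_base, either way round below 0.14 rad and x of half_bevelled in the frame of mould_base between 0.0135 and 0.0295 m and y of half_bevelled in the frame of mould_base between -0.008 and 0.008 m and z of half_bevelled in the frame of mould_base between 0.013 and 0.019 m and horizontal distance between collar and mould_base below 0.008 m and z of collar in the frame of mould_base between 0.0785 and 0.0845 m); the robot touches nothing.
It fails at once if the vase tips over or is thrown about (angle between vase's own z axis and vertical above 0.6 rad).
It fails at once if a bystander (glaze_jar) is pushed away by more than 25 mm (distance of glaze_jar from where it was at the start of the episode above 0.025 m).
It fails at once if a bystander (white_pot) is pushed away by more than 25 mm (distance of white_pot from where it was at the start of the episode above 0.025 m).
It fails at once if a bystander (shaping_rib) is pushed away by more than 25 mm (distance of shaping_rib from where it was at the start of the episode above 0.025 m).
It also fails if it takes over 141 s, if anything falls off the work surface, if the arm or the gripper's body presses on something with over 40 N, if the wrist force passes 120 N, or if a joint passes its speed limit or range.

## Robot

A 6-joint arm with a two-finger parallel gripper is mounted at the origin on a cart in front of the work surface, level with it; the furniture and walls round the work are solid. World frame = base frame: x ahead of the robot, y to its left, z up, the work surface at z = 0. Lengths are in m, angles in rad, forces in N, time in s.
With the tool pointing down it reaches from about 0.275 to 0.775 m from the base axis. Payload 14.6 kg.
Tool frame: the origin (TCP) lies on the centre line of the jaws, within the pads' length; the fingertips stand 11 mm ahead of it and the grasp point (between the pads) lies 8 mm behind it; z points along the fingers, y is the line along which they close (so a half turn about z gives the same grasp; the last joint's range is limited). The gripper opens to 85 mm and grips with 20 to 120 N. Pads are 22 mm wide; open, the fingers measure 114 mm over their backs; the gripper's body (76 mm by 85 mm) begins 54 mm behind the grasp point. The pads swing forward as they close: fully open they stand 13 mm farther back than shut.
Start: joints at [1.089, 0.263, -0.048, 1.259, 0, 1.415], TCP at [0.169, 0.497, 0.204] pointing down, gripper open.
Joint ranges: [-2.65, 2.65], [-0.89, 1.7], [-1.18, 1.37], [-2.13, 2.11], [-1.35, 1.29], [-3.14, 3.14]. Speed limits (rad/s): [1.89, 1.89, 2.57, 2.79, 3.14, 3.14].

## Interface

Orientations are given as a unit quaternion [w, x, y, z].
In Python, from workcell import robot, imaging, nets gives the robot as it stands. The module is installed in compiled form; this text tells all that it offers.
- The arm moves only by the shell command python3 -m crank, which reads ROWS from standard input. ROWS is a JSON list of rows, 1 to 12 of them, each an object with the fields turn_vec (a list: a rotation vector rx, ry, rz in shares of 2 pi rad (1.0 is 2 pi rad)), d (a list: dx, dy, dz in shares of the most that a row can go, 1 being 62.5 mm), finger_gap (the opening from 0.0 (shut) to 1.0 (fully open)); a field left out counts as zero (the opening has to be given); each row shifts and turns the commanded pose from where the row before left it, along the tool's axes as they then stand; what a row does not reach is not made up. A row lasts 1/8 s, in which the tool goes at most 0.0625 m and 0.188 rad, less where a joint would pass 70% of its speed; a pose out of reach is approached as far as the arm can. The fingers move at their own pace and stop on an object; the grip force is fixed at half the most. Time passes only in rows, so rows that do not move let the fingers close. It prints the time, the measured TCP pose, the force, the opening and the grip force at its end. A shift or turn number past 1, either way, is cut back to 1. Input that does not fit is refused with a message, and nothing moves.
- robot.get_obs(): the state, without advancing time (a new reading comes with each control period).
- imaging.grab_frame(name): name is "scene" or "top"; returns a dict with "color" (400x640x3 uint8, blue, green, red), "fovy" (degrees; the focal length in pixels is half the picture's height over the tangent of half this angle, whatever the lens; pixels are square), "cx", "cy" (the principal point, pixels), "rvec" (rotation vector, rad) and "tvec" (3), from world to camera coordinates, as OpenCV has them. Camera axes: x right, y down, z forward; pixel columns grow to the right and rows downward; lengths in m; the calibration is good to about 2 mm. A picture is of the moment at which its call begins. There is no depth.
- robot.close_job(): hands the job in; it is judged then, once.
Trained networks look in the newest picture that a camera, given by its name, has taken for a name from the list of things; names that differ only in an ending like _2 or _b are one class to them, and where a whole thing is asked for, a point or a joint stands for the part that bears it (a point fixed in the world has none). Each returns a list of dicts, best first, with "p" (0 to 1); they miss things now and then, are a little off and sometimes report something else, mostly with a low value. They report only what shows in the picture. A call takes as long as a camera call. They do not tell look-alikes from the thing itself.
- nets.outline_of(camera, thing): "pixels" (400x640 bool, what is visible of it) and "rect" ([centre column, centre row, width, height] in pixels, round what is visible of it).
- nets.tip_of(camera, thing): "centre" ([row, column] in pixels: a listed point, or the origin of a listed thing).
The state is a dict: "time_s": time; "joint_positions": joint angles; "joint_vel": joint speeds; "tau": joint torques, N m; "ee_pos": TCP position; "tcp_rot": TCP orientation; "wrist_force": force on the tool from outside, world axes, zero at the start; "torque": the same for the moment, N m; "finger_gap": opening from 0.0 (shut) to 1.0 (fully open); "gripper_force": force on a finger pad.
Only numpy, scipy, OpenCV 4.12 (cv2) and the standard library are available. Lean on these libraries where they do the work, as an engineer would, in place of code of your own. Each camera call takes 0.05 s, during which the arm holds its last target. There are 200 camera calls.

## Working session

There is one attempt and no reset: what is moved stays moved. The work goes in short steps, Python scripts to look and compute and a shell command to move; the robot and the scene stay as the last step left them, time stands still between calls to the robot, and variables do not carry over. Pictures are saved under pics/ and viewed, at most 14 in all, crops included, and the job is handed in when it is done.

```bash
mkdir -p pics; cat > h.py <<'E'
import numpy as np, cv2
from workcell import robot, imaging, nets
def cam(f):
    h=f["color"].shape[0]; F=h/2/np.tan(np.radians(f["fovy"])/2)
    K=np.array([[F,0,f["cx"]],[0,F,f["cy"]],[0,0,1]]); R=cv2.Rodrigues(np.array(f["rvec"],float))[0]
    return K,R,np.array(f["tvec"],float).reshape(3)
def ray(f,u,v):
    K,R,t=cam(f); d=R.T@np.linalg.inv(K)@np.array([u,v,1.]); return -R.T@t,d/np.linalg.norm(d)
def atz(f,u,v,z):
    c,d=ray(f,u,v); return c+d*(z-c[2])/d[2]
def proj(f,P):
    K,R,t=cam(f); p=K@(R@np.array(P,float).T+t[:,None] if np.ndim(P)>1 else R@np.array(P,float)+t)
    return (p[:2]/p[2]).T
def tri(f1,p1,f2,p2):
    c1,d1=ray(f1,*p1); c2,d2=ray(f2,*p2)
    A=np.stack([d1,-d2],1); s=np.linalg.lstsq(A,c2-c1,rcond=None)[0]
    a,b=c1+s[0]*d1,c2+s[1]*d2; return (a+b)/2,np.linalg.norm(a-b)
E
python3 - <<'E'
from h import *
o=robot.get_obs(); print(o)
for n in("scene","top"):
    f=imaging.grab_frame(n); cv2.imwrite(f"pics/{n}0.png",f["color"]); print(n,{k:v for k,v in f.items() if k!="color"}, ray(f,320,200))
    for t in "mould_base half_square half_bevelled collar vase ware_board drying_bat glaze_jar white_pot shaping_rib".split():
        print(t,[(round(r["p"],2),np.round(r["rect"]).astype(int).tolist()) for r in nets.outline_of(n,t)[:4]],[(round(r["p"],2),np.round(r["centre"],1).tolist()) for r in nets.tip_of(n,t)[:4]])
E
```

```text
{'time_s': 0.0, 'joint_positions': array([ 1.08867706e+00,  2.63521351e-01, -4.89344122e-02,  1.25940160e+00,
        4.31108616e-06,  1.41549201e+00]), 'joint_vel': array([-1.36456298e-05,  9.61281064e-04, -6.31206782e-04, -2.27337738e-04,
       -7.40326129e-04, -5.43361832e-04]), 'tau': array([ 2.29391429e-03, -6.37624812e+01,  3.84571695e+01,  1.38987051e-02,
       -8.81438837e-05, -6.37055081e-06]), 'ee_pos': array([0.16840348, 0.49693801, 0.20372686]), 'tcp_rot': array([-1.68281498e-04,  1.62681205e-01,  9.86678541e-01, -5.03126063e-04]), 'wrist_force': array([ 1.21043077, -0.23855555, -1.10307906]), 'torque': array([ 0.02735558,  0.0251193 , -0.03318651]), 'gripper_force': 0.0, 'finger_gap': 0.9990306041554646}
scene {'fovy': 43.77247539513618, 'cx': 314.4326942671504, 'cy': 200.8978949266921, 'rvec': array([ 0.41761066, -2.77292981,  1.16146665]), 'tvec': array([0.57041265, 0.11462041, 1.2824005 ])} (array([0.31068186, 0.96472599, 0.97767071]), array([ 0.19167189, -0.68702914, -0.70089432]))
mould_base [(0.97, [308, 294, 46, 32]), (0.86, [262, 342, 58, 46]), (0.83, [374, 290
[... 1186 characters left out ...]
(0.66, [229.6, 240.5]), (0.58, [276.1, 255.0])]
half_square [(0.72, [240, 237, 24, 17])] [(0.71, [234.6, 243.2])]
half_bevelled [(0.64, [242, 219, 14, 10])] [(0.46, [222.2, 242.4])]
collar [(0.51, [239, 223, 20, 22])] [(0.62, [222.9, 239.0])]
vase [(0.39, [238, 226, 3, 4])] [(0.51, [226.3, 242.9])]
ware_board [(0.63, [339, 195, 92, 41])] [(0.8, [197.7, 339.7])]
drying_bat [(0.9, [440, 227, 51, 43])] [(0.91, [227.6, 440.4])]
glaze_jar [(0.81, [298, 152, 19, 18])] [(0.82, [154.5, 299.8]), (0.18, [223.1, 235.3])]
white_pot [(0.7, [375, 144, 17, 20]), (0.18, [240, 222, 18, 12])] [(0.69, [147.1, 373.8])]
shaping_rib [(0.53, [241, 166, 23, 13]), (0.17, [242, 221, 22, 13])] [(0.69, [165.0, 242.8])]
```

```bash
python3 - <<'E'
import cv2
a=cv2.imread("pics/scene0.png")[100:400,180:480]; cv2.imwrite("pics/s1.png",cv2.resize(a,(600,600),interpolation=cv2.INTER_CUBIC))
a=cv2.imread("pics/top0.png")[110:310,160:480]; cv2.imwrite("pics/t1.png",cv2.resize(a,(800,500),interpolation=cv2.INTER_CUBIC))
E
```

```text
(no output)
```

View pics/s1.png

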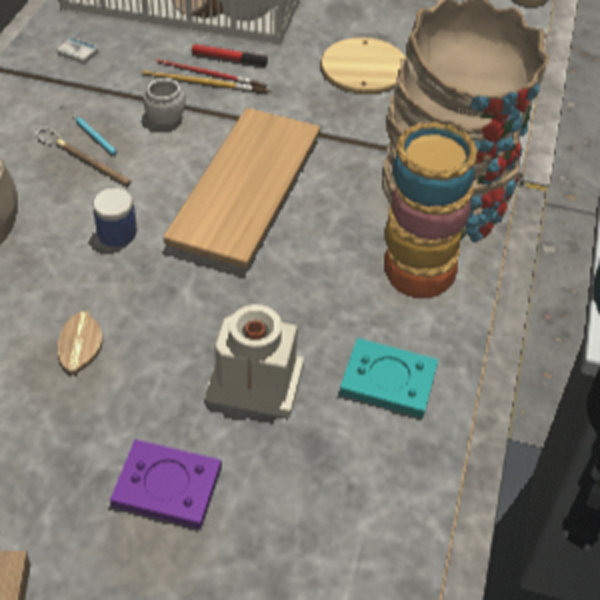

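View pics/t1.png

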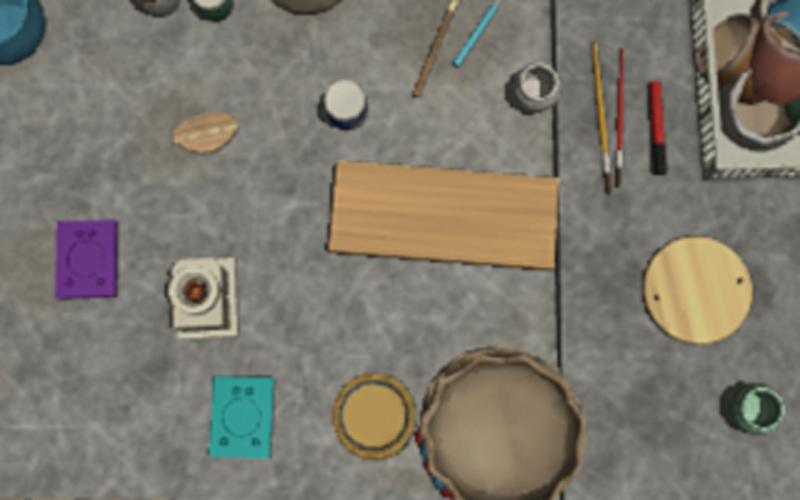

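```bash
cat > fit.py <<'E'
from h import *
from scipy.optimize import minimize
from scipy.spatial.transform import Rotation as Rr
S=8
def place(P,q): # q=x,y,z,yaw
    c,s=np.cos(q[3]),np.sin(q[3]); P=np.asarray(P,float); return np.c_[c*P[:,0]-s*P[:,1]+q[0], s*P[:,0]+c*P[:,1]+q[1], P[:,2]+q[2]]
def box(x0,x1,y0,y1,z0,z1): return [(x,y,z) for x in(x0,x1) for y in(y0,y1) for z in(z0,z1)]
def cyl(r,z0,z1): 
    a=np.linspace(0,2*np.pi,40,endpoint=False); return [(r*np.cos(t),r*np.sin(t),z) for t in a for z in(z0,z1)]
BEV=[(x,y,z) for x,y in((0,-.03),(0,.03),(.02-.01,.03),(.02,.02),(.02,-.02),(.01,-.03),(-.02,.03),(-.02,-.03)) for z in(0,.07)]
SQ=box(-.02,.02,-.03,.03,0,.07)
def asm():
    sq=place(SQ,(-.0215,0,.016,np.pi)); bv=place(BEV,(.0215,0,.016,0))
    return [box(-.05,.05,-.038,.038,0,.016), sq,bv, cyl(.029,.086,.110)]
def render(f,parts,q,roi):
    u0,v0,w,h=roi; m=np.zeros((h*S,w*S),np.uint8)
    for P in parts:
        p=(proj(f,place(P,q))-[u0,v0]+.5)*S
        cv2.fillConvexPoly(m,np.round(cv2.convexHull(p.astype(np.float32))*16).astype(np.int32),255,shift=4)
    return cv2.resize(m,(w,h),interpolation=cv2.INTER_AREA)/255.
def grab(f,roi,seed):
    u0,v0,w,h=roi; im=f["color"][v0:v0+h,u0:u0+w]; k=4
    im=cv2.resize(im,None,fx=k,fy=k,interpolation=cv2.INTER_CUBIC)
    s=cv2.resize((seed[v0:v0+h,u0:u0+w]).astype(np.uint8),None,fx=k,fy=k,interpolation=cv2.INTER_NEAREST)
    m=np.where(cv2.erode(s,np.ones((9,9)))>0,1,np.where(cv2.dilate(s,np.ones((25,25)))>0,np.where(s>0,3,2),0)).astype(np.uint8)
    cv2.grabCut(im,m,None,np.zeros((1,65)),np.zeros((1,65)),6,cv2.GC_INIT_WITH_MASK)
    return cv2.resize(((m==1)|(m==3)).astype(np.float32),(w,h),interpolation=cv2.INTER_AREA)
def fit(views,parts,q0,z,steps=(.006,.006,.06)):
    cost=lambda p:sum(np.abs(render(f,parts,(p[0],p[1],z,p[2]),roi)-m).sum() for f,m,roi in views)
    sx=np.array([q0]+[np.add(q0,np.eye(3)[i]*steps[i]) for i in range(3)])
    r=minimize(cost,q0,method="Nelder-Mead",options=dict(initial_simplex=sx,xatol=1e-4,fatol=.02,maxiter=300)); return r.x,r.fun
E
cat > m1.py <<'E'
from fit import *
fs={n:imaging.grab_frame(n) for n in("scene","top")}
def roi(f,parts,q,pad=8):
    p=np.vstack([proj(f,place(P,q)) for P in parts]); a=np.floor(p.min(0)-pad).astype(int); b=np.ceil(p.max(0)+pad).astype(int); return (a[0],a[1],*(b-a))
top=fs["top"]
objs=dict(mould=(asm(),(242,229),.06,0,0),board=([box(-.06,.06,-.145,.145,.004,.028)],(339.5,197),.028,0,0.05),bat=([cyl(.07,0.004,.016)],(440.4,227.5),.016,0,0))
for n,(parts,uv,zz,z,yaw) in objs.items():
    p=atz(top,*uv,zz); q=[p[0],p[1],yaw]; res=[]
    for it in range(2):
        V=[]
        for c,f in fs.items():
            r=roi(f,parts,(q[0],q[1],z,q[2]))
            seed=render(f,parts,(q[0],q[1],z,q[2]),(0,0,640,400))>.5
            V.append((f,grab(f,r,seed),r))
        q,c=fit(V,parts,list(q),z)
    print(n,np.round(q,4),round(c,1),"area",[round(float(v[1].sum())) for v in V])
    for v in V: print("  single",np.round(fit([v],parts,list(q),z)[0],4))
    if n!="bat":
        print("  yaw+90?",fit(V,parts,[q[0],q[1],q[2]+np.pi],z)[1:])
    if n=="mould":
        t=[]
        for f,m,r in V:
            im=cv2.resize(f["color"][r[1]:r[1]+r[3],r[0]:r[0]+r[2]],None,fx=6,fy=6,interpolation=cv2.INTER_CUBIC)
            im2=im.copy()
            for P in parts:
                h=cv2.convexHull((proj(f,place(P,(q[0],q[1],z,q[2])))-[r[0],r[1]]+.5).astype(np.float32)*6)
                cv2.polylines(im2,[h.astype(np.int32)],True,(0,0,255))
            k=300/im.shape[0]; t.append(np.hstack([cv2.resize(x,(400,300)) for x in(im,im2)]))
        cv2.imwrite("pics/mould.png",np.vstack(t))
E
python3 m1.py
```

```text
mould [0.5193 0.3102 0.0371] 105.9 area [2065, 831]
  single [0.5192 0.3096 0.0453]
  single [0.5197 0.3131 0.021 ]
  yaw+90? (np.float64(148.340931372549),)
board [ 0.6277  0.0094 -0.0581] 316.9 area [3687, 3516]
  single [ 0.6281  0.0092 -0.0526]
  single [ 0.6274  0.0097 -0.0598]
  yaw+90? (np.float64(316.85220588235296),)
bat [ 0.5352 -0.3213  0.0022] 102.2 area [1019, 1463]
  single [ 0.5354 -0.3223  0.0815]
  single [ 0.5342 -0.3193  0.0032]
```

View pics/mould.png

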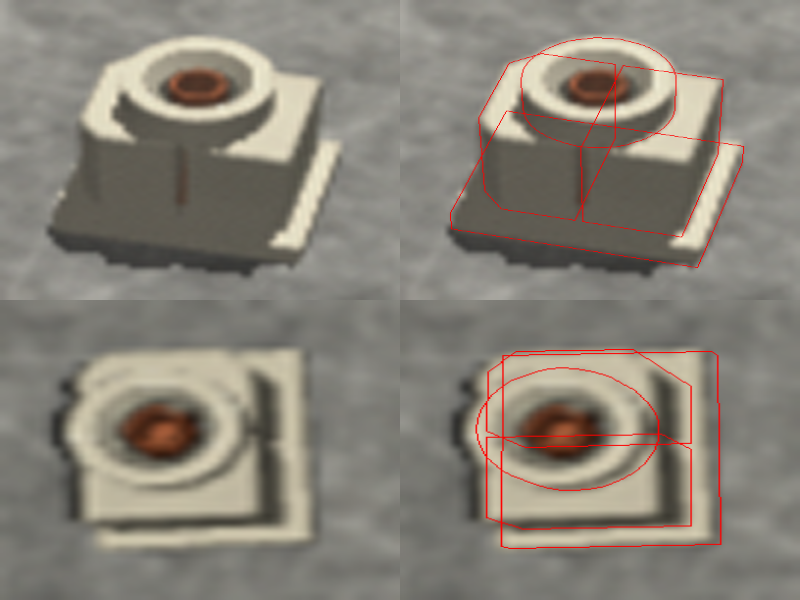

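The mould sits on the white base at scene px (308,294) and top px (242,229). Purple (262,342) and turquoise (374,290) are the decoys. The crop confirms the white base: bevelled half on the +x side, square half nearer the robot. Next I triangulate heights.

```bash
cat > d.py <<'E'
import sys,numpy as np
from scipy.spatial.transform import Rotation as R
from workcell import robot
# usage: d.py x y z [yaw]  -> rotation about tool z needed, and displacement in tool axes as they stand
o=robot.get_obs(); q=o["tcp_rot"]; M=R.from_quat([q[1],q[2],q[3],q[0]]); m=M.as_matrix()
yaw=np.arctan2(m[1,1],m[0,1])-np.pi/2
print("t",round(o["time_s"],2),"pos",np.round(o["ee_pos"],4),"yaw",round(yaw,4),"tilt",round(np.arccos(-m[2,2]),4),"j",np.round(o["joint_positions"],3),"gap",round(o["finger_gap"],3),"F",np.round(o["wrist_force"],1),"g",round(o["gripper_force"],1))
if len(sys.argv)>3:
    a=np.array([float(v) for v in sys.argv[1:4]]); print("tool delta",np.round(m.T@(a-o["ee_pos"]),4))
    if len(sys.argv)>4: print("rz",round(-(float(sys.argv[4])-yaw),4))
E
python3 - <<'E'
from fit import *
fs={n:imaging.grab_frame(n) for n in("scene","top")}
b={}
for n,f in fs.items():
    u,v=proj(f,[.5193,.3115,.105]); im=f["color"].astype(int); 
    red=(im[...,2]-im[...,0]).clip(0); k=np.zeros_like(red); y,x=int(v),int(u); k[y-10:y+10,x-10:x+10]=1
    w=(red*(red>45)*k).astype(float); Y,X=np.mgrid[:400,:640]; b[n]=((w*X).sum()/w.sum(),(w*Y).sum()/w.sum()); print(n,b[n],(w>0).sum(),(u,v))
print("mouth",tri(fs["scene"],b["scene"],fs["top"],b["top"]))
# board top & bat & collar: mask centres triangulated
for t in("ware_board","drying_bat","collar"):
    c={}
    for n in fs:
        r=nets.outline_of(n,t)
        if r: 
            v,u=np.nonzero(r[0]["pixels"]); c[n]=(u.mean(),v.mean())
        else: v,u=nets.tip_of(n,t)[0]["centre"]; c[n]=(u,v)
    print(t,tri(fs["scene"],c["scene"],fs["top"],c["top"]))
E
python3 d.py .5193 .311 .204 .037
```

```text
scene (np.float64(307.5094949494949), np.float64(263.8416161616162)) 41 (np.float64(307.0836570574834), np.float64(264.0128155385497))
top (np.float64(237.44968898646175), np.float64(226.01463593121113)) 42 (np.float64(237.64800278187903), np.float64(225.4163136232978))
mouth (array([0.5177547 , 0.31183863, 0.10644952]), np.float64(0.0008766717005890135))
ware_board (array([0.63190787, 0.00693804, 0.01220798]), np.float64(0.002397977787942392))
drying_bat (array([ 0.53559364, -0.31706008,  0.01449522]), np.float64(0.004439174002426015))
collar (array([0.52049898, 0.31256665, 0.10105021]), np.float64(0.0027648638241121477))
t 2.6 pos [0.1685 0.4972 0.2042] yaw -0.3268 tilt 0.0 j [ 1.089  0.263 -0.048  1.259 -0.     1.415] gap 1.002 F [ 0.2 -1.1 -0.9] g 0.0
tool delta [-3.92e-01 -6.38e-02  2.00e-04]
rz -0.3638
```

The rows are not in the units I measure in: shifts go in shares of 62.5 mm and turns go in shares of 2 pi rad. I convert before sending: -0.049 m is -0.784, -0.0284 m is -0.4544, -0.182 rad / 6.2832 = -0.029.

```bash
echo '[{"turn_vec": [0, 0, -0.029], "finger_gap": 1}, {"turn_vec": [0, 0, -0.029], "finger_gap": 1}, {"d": [-0.784, -0.4544, 0], "finger_gap": 1}, {"d": [-0.784, -0.4544, 0], "finger_gap": 1}, {"d": [-0.784, -0.4544, 0], "finger_gap": 1}, {"d": [-0.784, -0.4544, 0], "finger_gap": 1}, {"d": [-0.784, -0.4544, 0], "finger_gap": 1}, {"d": [-0.784, -0.4544, 0], "finger_gap": 1}, {"d": [-0.784, -0.4544, 0], "finger_gap": 1}, {"finger_gap": 1}, {"finger_gap": 1}]' | python3 -m crank; python3 d.py .5185 .3115 .100 .037
```

```text
time_s: 3.98
ee_pos: [0.5184, 0.3113, 0.204]
tcp_rot: [-0.0, -0.018, 1.0, -0.0]
wrist_force: [-0.7, 0.3, -0.2]
finger_gap: 0.999
gripper_force: 0.0
t 3.98 pos [0.5184 0.3113 0.204 ] yaw 0.0368 tilt 0.0006 j [0.406 0.403 0.164 1.332 0.    0.369] gap 0.999 F [-0.7  0.3 -0.2] g 0.0
tool delta [-1.00e-04  2.00e-04  1.04e-01]
rz -0.0002
```

In the tool's units: 0.035 m is 0.56, 0.02 m is 0.32.

```bash
echo '[{"d": [0, 0, 0.56], "finger_gap": 1}, {"d": [0, 0, 0.56], "finger_gap": 1}, {"d": [0, 0, 0.32], "finger_gap": 1}, {"d": [0, 0, 0.24], "finger_gap": 1}, {"finger_gap": 0}, {"finger_gap": 0}, {"finger_gap": 0}, {"finger_gap": 0}, {"finger_gap": 0}, {"finger_gap": 0}]' | python3 -m crank; python3 d.py
```

```text
time_s: 5.22
ee_pos: [0.5187, 0.3113, 0.0992]
tcp_rot: [0.0, -0.019, 1.0, 0.0]
wrist_force: [0.3, -0.9, -0.1]
finger_gap: -0.004
gripper_force: 0.0
t 5.22 pos [0.5187 0.3113 0.0992] yaw 0.0371 tilt 0.0 j [ 0.406  0.446 -0.055  1.07   0.     0.369] gap -0.004 F [ 0.3 -0.9 -0.1] g 0.0
```

```bash
python3 - <<'E'
from fit import *
t=[]
for n in("scene","top"):
    f=imaging.grab_frame(n); u,v=proj(f,[.5187,.3113,.09]).astype(int)
    im=f["color"][v-40:v+40,u-53:u+53]; t.append(cv2.resize(im,(400,300),interpolation=cv2.INTER_CUBIC))
cv2.imwrite("pics/g1.png",np.hstack(t))
E
```

```text
(no output)
```

View pics/g1.png

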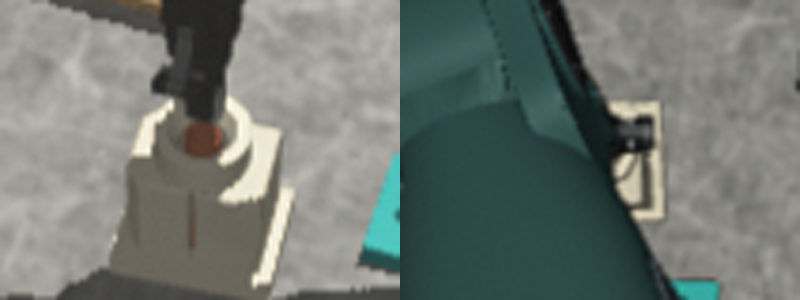

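In the tool's units: -0.03 m is -0.48.

```bash
echo '[{"d": [0, 0, -0.48], "finger_gap": 0}, {"d": [0, 0, -0.48], "finger_gap": 0}, {"finger_gap": 0}]' | python3 -m crank; python3 - <<'E'
from fit import *
o=robot.get_obs(); p=o["ee_pos"]; print(p,o["finger_gap"])
t=[]
f=imaging.grab_frame("scene"); u0,v0=proj(f,p).astype(int)
im=cv2.resize(f["color"][v0-40:v0+60,u0-60:u0+60],None,fx=6,fy=6,interpolation=cv2.INTER_CUBIC)
for dz,c in((0,(0,0,255)),(-.011,(0,255,0)),(.008,(255,0,0))):
    q=(proj(f,p+[0,0,dz])-[u0-60,v0-40]+.5)*6; cv2.circle(im,tuple(q.astype(int)),5,c,2)
q=(proj(f,[.5185,.3113,.11])-[u0-60,v0-40]+.5)*6; cv2.circle(im,tuple(q.astype(int)),5,(255,0,255),2)
cv2.imwrite("pics/g2.png",im[:600])
E
```

```text
time_s: 5.7
ee_pos: [0.5197, 0.3118, 0.1612]
tcp_rot: [0.002, -0.019, 1.0, 0.001]
wrist_force: [-0.1, -0.1, -0.2]
finger_gap: 0.001
gripper_force: 0.0
[0.51970906 0.31177329 0.16118325] 0.0005523886803354524
```

View pics/g2.png

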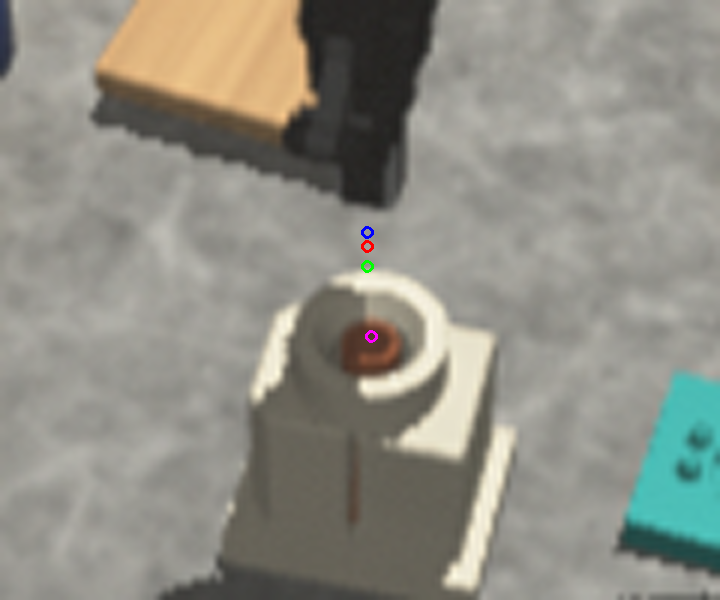

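```bash
python3 - <<'E'
from fit import *
o=robot.get_obs(); p=o["ee_pos"]; print(p,o["joint_positions"])
f=imaging.grab_frame("top"); u0,v0=proj(f,p).astype(int)
im=cv2.resize(f["color"][v0-40:v0+40,u0-55:u0+55],None,fx=7,fy=7,interpolation=cv2.INTER_CUBIC)
im=cv2.convertScaleAbs(im,alpha=2,beta=20)
for dz,c in((0,(0,0,255)),(-.011,(0,255,0)),(.026,(255,0,0)),(.06,(255,0,255))):
    q=(proj(f,p+[0,0,dz])-[u0-55,v0-40]+.5)*7; cv2.circle(im,tuple(q.astype(int)),5,c,2)
cv2.imwrite("pics/g3.png",im)
E
```

```text
[0.51913488 0.31150667 0.15975077] [4.05927565e-01 4.15576188e-01 6.33500610e-02 1.21702519e+00
 3.78903665e-06 3.68734208e-01]
```

View pics/g3.png

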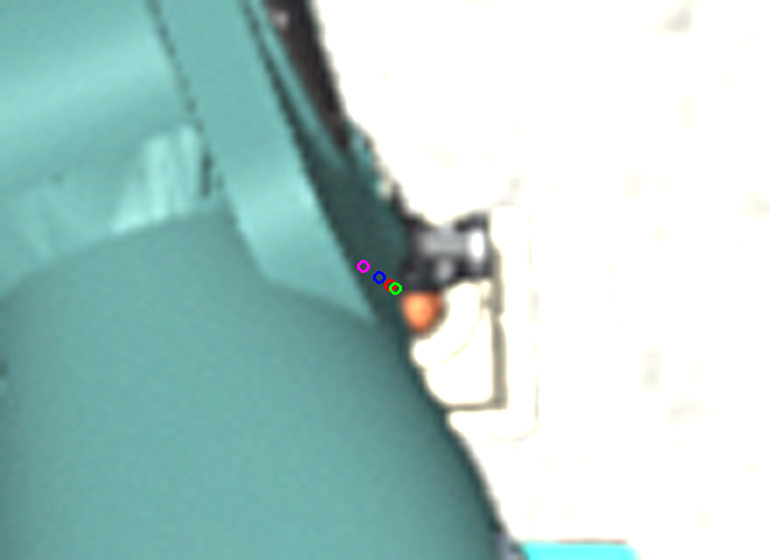

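In the tool's units: 0.05 m is 0.8, -0.036 m is -0.576.

```bash
echo '[{"d": [-0.576, -0.456, 0], "finger_gap": 0}, {"d": [-0.576, -0.456, 0], "finger_gap": 0}, {"d": [-0.576, -0.456, 0], "finger_gap": 0}, {"d": [0, 0, 0.8], "finger_gap": 0}, {"d": [0, 0, 0.8], "finger_gap": 0}, {"d": [0, 0, 0.48], "finger_gap": 0}, {"finger_gap": 0}]' | python3 -m crank; python3 - <<'E'
from fit import *
t=[]
for n in("scene","top"):
    f=imaging.grab_frame(n); p=robot.get_obs()["ee_pos"]; u,v=proj(f,p).astype(int)
    im=cv2.resize(f["color"][v-40:v+40,u-53:u+53],(795,600) if 0 else (400,300),interpolation=cv2.INTER_CUBIC); k=400/106
    for dz,c in((0,(0,0,255)),(-.011,(0,255,0))): cv2.circle(im,tuple(((proj(f,p+[0,0,dz])-[u-53,v-40]+.5)*k).astype(int)),4,c,1)
    t.append(im)
cv2.imwrite("pics/g4.png",np.hstack(t)); print(p)
E
```

```text
time_s: 6.68
ee_pos: [0.6277, 0.2293, 0.0263]
tcp_rot: [-0.003, -0.019, 1.0, -0.001]
wrist_force: [0.5, -0.2, -0.3]
finger_gap: -0.001
gripper_force: 0.0
[0.62991249 0.22992839 0.02970799]
```

View pics/g4.png

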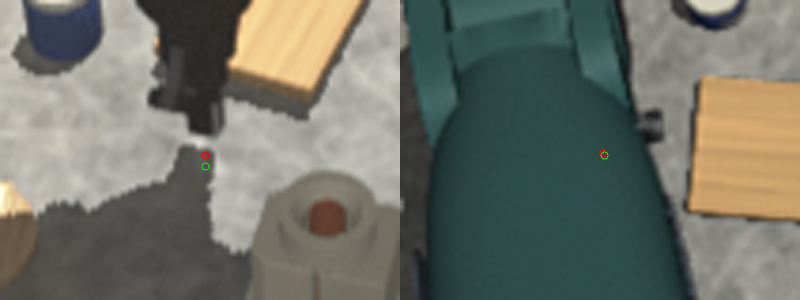

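In the tool's units: 0.004 m is 0.064, 0.003 m is 0.048.

```bash
echo '[{"d": [0, 0, 0.064], "finger_gap": 0}, {"d": [0, 0, 0.064], "finger_gap": 0}, {"d": [0, 0, 0.048], "finger_gap": 0}, {"finger_gap": 0}]' | python3 -m crank; echo '[{"d": [0, 0, 0.048], "finger_gap": 0}, {"d": [0, 0, 0.048], "finger_gap": 0}, {"finger_gap": 0}]' | python3 -m crank
```

```text
time_s: 7.28
ee_pos: [0.6297, 0.2299, 0.018]
tcp_rot: [-0.0, -0.019, 1.0, -0.0]
wrist_force: [-0.2, 0.3, -0.4]
finger_gap: 0.0
gripper_force: 0.0
time_s: 7.65
ee_pos: [0.6296, 0.2298, 0.0119]
tcp_rot: [-0.0, -0.019, 1.0, -0.0]
wrist_force: [-0.1, 0.2, -0.5]
finger_gap: 0.005
gripper_force: 0.0
```

In the tool's units: 0.003 m is 0.048.

```bash
for i in 1 2 3 4; do echo '[{"d": [0, 0, 0.048], "finger_gap": 0}, {"finger_gap": 0}]' | python3 -m crank | egrep 'ee_pos|wrist'; done
```

```text
ee_pos: [0.6297, 0.2298, 0.0089]
wrist_force: [0.0, -0.2, 0.8]
ee_pos: [0.6297, 0.2299, 0.0059]
wrist_force: [0.0, 0.7, -0.4]
ee_pos: [0.6297, 0.2298, 0.0029]
wrist_force: [0.0, -0.9, -0.2]
ee_pos: [0.6296, 0.2299, -0.0001]
wrist_force: [0.5, -0.2, -0.2]
```

In the tool's units: 0.004 m is 0.064.

```bash
echo '[{"d": [0, 0, 0.064], "finger_gap": 0}, {"d": [0, 0, 0.064], "finger_gap": 0}, {"finger_gap": 0}]' | python3 -m crank; echo '[{"d": [0, 0, 0.048], "finger_gap": 0}, {"finger_gap": 0}]' | python3 -m crank;echo '[{"d": [0, 0, 0.048], "finger_gap": 0}, {"finger_gap": 0}]' | python3 -m crank
```

```text
time_s: 9.02
ee_pos: [0.6295, 0.2298, -0.0083]
tcp_rot: [-0.0, -0.019, 1.0, -0.0]
wrist_force: [0.0, -0.6, -0.8]
finger_gap: -0.001
gripper_force: 0.0
time_s: 9.28
ee_pos: [0.6297, 0.2299, -0.011]
tcp_rot: [-0.0, -0.019, 1.0, -0.0]
wrist_force: [0.0, 0.2, 0.0]
finger_gap: 0.002
gripper_force: 0.0
time_s: 9.52
ee_pos: [0.6297, 0.2299, -0.0141]
tcp_rot: [-0.0, -0.019, 1.0, -0.0]
wrist_force: [-0.6, -0.4, -0.2]
finger_gap: 0.002
gripper_force: 0.0
```

In the tool's units: 0.003 m is 0.048.

```bash
echo '[{"d": [0, 0, 0.048], "finger_gap": 0}, {"finger_gap": 0}]' | python3 -m crank; echo '[{"d": [0, 0, 0.048], "finger_gap": 0}, {"finger_gap": 0}]' | python3 -m crank|egrep 'ee|wri';echo '[{"d": [0, 0, 0.048], "finger_gap": 0}, {"finger_gap": 0}]' | python3 -m crank|egrep 'ee|wri'; python3 - <<'E'
from fit import *
f=imaging.grab_frame("scene"); p=robot.get_obs()["ee_pos"]; u,v=proj(f,p).astype(int)
im=cv2.resize(f["color"][v-50:v+30,u-53:u+53],(795,600),interpolation=cv2.INTER_CUBIC); k=7.5
for P,c in((p,(0,0,255)),(p*[1,1,0],(0,255,0)),(p+[0,0,.011],(255,0,0))): cv2.circle(im,tuple(((proj(f,P)-[u-53,v-50]+.5)*k).astype(int)),4,c,1)
cv2.imwrite("pics/g5.png",im); print(p)
E
```

```text
time_s: 9.78
ee_pos: [0.6297, 0.2299, -0.0171]
tcp_rot: [-0.0, -0.019, 1.0, -0.0]
wrist_force: [0.1, -0.0, -0.5]
finger_gap: -0.001
gripper_force: 0.0
ee_pos: [0.6296, 0.2299, -0.0201]
wrist_force: [-0.6, -0.1, 0.3]
ee_pos: [0.6296, 0.2299, -0.0231]
wrist_force: [-0.3, -0.6, 1.0]
[ 0.62973833  0.22987069 -0.02293685]
```

View pics/g5.png

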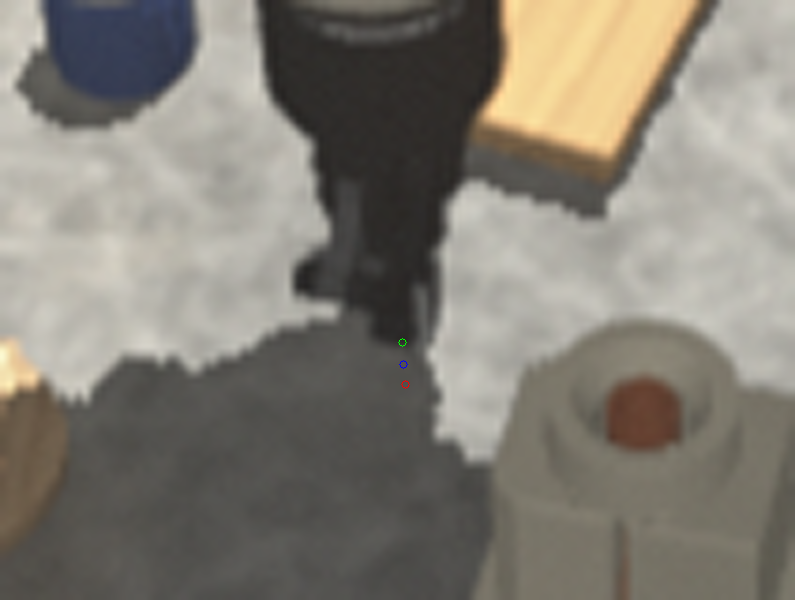

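Picture: shut tips at (400,345), still just above the table although TCP reads z −0.023. The TCP therefore reads about 35 mm too low relative to the stated tip. I'll finish the touch test.

In the tool's units: 0.002 m is 0.032.

```bash
echo '[{"d": [0, 0, 0.032], "finger_gap": 0}, {"finger_gap": 0}]' | python3 -m crank|egrep 'ee|wri'; echo '[{"d": [0, 0, 0.032], "finger_gap": 0}, {"finger_gap": 0}]' | python3 -m crank|egrep 'ee|wri';echo '[{"d": [0, 0, 0.032], "finger_gap": 0}, {"finger_gap": 0}]' | python3 -m crank|egrep 'ee|wri'
```

```text
ee_pos: [0.6297, 0.2299, -0.025]
wrist_force: [0.0, -0.0, 0.0]
ee_pos: [0.6298, 0.2299, -0.0269]
wrist_force: [0.1, -0.2, -0.1]
ee_pos: [0.6299, 0.2299, -0.0271]
wrist_force: [-7.0, -2.0, 23.0]
```

```bash
python3 d.py
```

```text
t 11.07 pos [ 0.6299  0.2299 -0.0271] yaw 0.0373 tilt 0.0012 j [ 0.229  0.645 -0.055  0.869 -0.     0.191] gap -0.003 F [-7. -2. 23.] g 11.2
```

Contact at reported z −0.027 instead of +0.011, so true z = reported + 0.038. I'll correct all heights by that and take the collar.

In the tool's units: -0.055 m is -0.88, -0.05 m is -0.8.

```bash
echo '[{"d": [0, 0, -0.8], "finger_gap": 0}, {"d": [0, 0, -0.88], "finger_gap": 0.5}, {"d": [0, 0, -0.88], "finger_gap": 1}, {"d": [0.576, 0.456, 0], "finger_gap": 1}, {"d": [0.576, 0.456, 0], "finger_gap": 1}, {"d": [0.576, 0.456, 0], "finger_gap": 1}, {"finger_gap": 1}, {"finger_gap": 1}]' | python3 -m crank; python3 d.py .5185 .3115 .060
```

```text
time_s: 12.08
ee_pos: [0.519, 0.3113, 0.1313]
tcp_rot: [0.0, -0.019, 1.0, -0.0]
wrist_force: [0.3, -0.4, -0.0]
finger_gap: 0.996
gripper_force: 0.0
t 12.07 pos [0.519  0.3113 0.1313] yaw 0.0375 tilt 0.0005 j [ 0.406  0.428  0.006  1.148 -0.     0.368] gap 0.996 F [ 0.3 -0.4 -0. ] g 0.0
tool delta [0.0005 0.0002 0.0713]
```

In the tool's units: 0.03 m is 0.48, 0.025 m is 0.4.

```bash
echo '[{"d": [0, 0, 0.48], "finger_gap": 1}, {"d": [0, 0, 0.4], "finger_gap": 1}, {"d": [0, 0, 0.24], "finger_gap": 1}, {"finger_gap": 1}, {"finger_gap": 0}, {"finger_gap": 0}, {"finger_gap": 0}, {"finger_gap": 0}, {"finger_gap": 0}]' | python3 -m crank; python3 d.py
```

```text
time_s: 13.2
ee_pos: [0.5196, 0.3116, 0.0626]
tcp_rot: [0.001, -0.019, 1.0, 0.0]
wrist_force: [-0.4, -0.9, 7.9]
finger_gap: 0.649
gripper_force: 64.2
t 13.2 pos [0.5196 0.3116 0.0626] yaw 0.0372 tilt 0.0025 j [ 0.406  0.471 -0.119  0.979 -0.     0.369] gap 0.649 F [-0.4 -0.9  7.9] g 64.2
```

The rows are not in the units I measure in: shifts go in shares of 62.5 mm and turns go in shares of 2 pi rad. I convert before sending: -0.05 m is -0.8, -0.04 m is -0.64.

```bash
echo '[{"d": [0, 0, -0.32], "finger_gap": 0}, {"d": [0, 0, -0.64], "finger_gap": 0}, {"d": [0, 0, -0.8], "finger_gap": 0}, {"finger_gap": 0}]' | python3 -m crank; python3 d.py .635 .125 .16; python3 - <<'E'
import numpy as np
from scipy.optimize import least_squares
D=np.array([[1.089,.2635,-.0489,.1684,.4970,.2037],[.406,.403,.164,.5184,.3113,.204],[.406,.446,-.055,.5187,.3113,.0992],[.229,.645,-.055,.6299,.2299,-.0271],[.406,.471,-.119,.5196,.3116,.0626],[.4059,.4156,.0634,.5191,.3115,.1598],[.406,.428,.006,.519,.3113,.1313]])
q1,q2,q3,x,y,z=D.T
off=-x*np.sin(q1)+y*np.cos(q1); rho=x*np.cos(q1)+y*np.sin(q1); print("off",off,"rho",rho)
for s in(1,-1):
    def f(p): 
        a,b,L1,L2,al,be=p; A=q2-s*q3
        return np.r_[a+L1*np.sin(q2+be)+L2*np.cos(q2-q3+al)-rho, b+L1*np.cos(q2+be)-L2*np.sin(q2-q3+al)-z]
    r=least_squares(f,[0,.1,.4,.4,0,0]); print(r.x,r.cost); break
E
```

```text
time_s: 13.7
ee_pos: [0.5204, 0.3121, 0.1754]
tcp_rot: [0.003, -0.019, 1.0, 0.001]
wrist_force: [0.4, 0.3, -1.3]
finger_gap: 0.651
gripper_force: 63.5
t 13.7 pos [0.5204 0.3121 0.1754] yaw 0.0374 tilt 0.0069 j [0.406 0.409 0.095 1.25  0.    0.369] gap 0.651 F [ 0.4  0.3 -1.3] g 63.5
tool delta [-0.1074 -0.1913  0.0156]
off [0.08106575 0.08125809 0.08113961 0.08090855 0.08105978 0.08122537
 0.08102113] rho [0.51845531 0.59920228 0.59947789 0.66564392 0.60042321 0.59991624
 0.59975351]
[ 1.55530412e-04 -2.94924672e-01  5.83504238e-01  3.71129499e-01
 -1.38107541e-01  1.99423889e-03] 5.087938808375861e-07
```

In the tool's units: -0.0503 m is -0.8048, -0.026 m is -0.416.

```bash
echo '[{"d": [-0.416, -0.8048, 0], "finger_gap": 0}, {"d": [-0.416, -0.8048, 0], "finger_gap": 0}, {"d": [-0.416, -0.8048, 0], "finger_gap": 0}, {"d": [-0.416, -0.8048, 0], "finger_gap": 0}, {"finger_gap": 0}, {"d": [0, 0, 0.8], "finger_gap": 0}, {"d": [0, 0, 0.8], "finger_gap": 0}, {"d": [0, 0, 0.48], "finger_gap": 0}, {"d": [0, 0, 0.24], "finger_gap": 0}, {"finger_gap": 0}, {"finger_gap": 0}]' | python3 -m crank; python3 d.py .632 .115 .0091
```

```text
time_s: 15.08
ee_pos: [0.6309, 0.1143, 0.0275]
tcp_rot: [0.001, -0.019, 1.0, 0.0]
wrist_force: [-0.2, 0.1, 0.7]
finger_gap: 0.649
gripper_force: 63.6
t 15.07 pos [0.6309 0.1143 0.0275] yaw 0.0374 tilt 0.0018 j [ 0.052  0.553 -0.071  0.945  0.     0.015] gap 0.649 F [-0.2  0.1  0.7] g 63.6
tool delta [-0.0011  0.0006  0.0184]
```

In the tool's units: 0.008 m is 0.128, 0.002 m is 0.032.

```bash
echo '[{"d": [0, 0, 0.128], "finger_gap": 0}, {"d": [0, 0, 0.08], "finger_gap": 0}, {"d": [0, 0, 0.032], "finger_gap": 0}, {"finger_gap": 0}]' | python3 -m crank; echo '[{"d": [0, 0, 0.032], "finger_gap": 0}, {"finger_gap": 0}]' | python3 -m crank|egrep 'ee|wri'; echo '[{"d": [0, 0, 0.032], "finger_gap": 0}, {"finger_gap": 0}]' | python3 -m crank|egrep 'ee|wri'
```

```text
time_s: 15.58
ee_pos: [0.63, 0.1141, 0.0111]
tcp_rot: [-0.0, -0.019, 1.0, 0.0]
wrist_force: [-0.3, 1.3, 0.2]
finger_gap: 0.644
gripper_force: 63.6
ee_pos: [0.6302, 0.1141, 0.0092]
wrist_force: [0.8, 0.8, -1.3]
ee_pos: [0.6304, 0.1141, 0.0088]
wrist_force: [-6.9, -1.1, 19.9]
```

In the tool's units: 0.0503 m is 0.8048, 0.0207 m is 0.3312.

```bash
echo '[{"d": [0, 0, -0.032], "finger_gap": 1}, {"finger_gap": 1}, {"finger_gap": 1}, {"d": [0, 0, -0.64], "finger_gap": 1}, {"d": [0, 0, -0.8], "finger_gap": 1}, {"d": [0, 0, -0.64], "finger_gap": 1}, {"d": [0.3312, 0.8048, 0], "finger_gap": 1}, {"d": [0.3312, 0.8048, 0], "finger_gap": 1}, {"d": [0.3312, 0.8048, 0], "finger_gap": 1}, {"d": [0.3312, 0.8048, 0], "finger_gap": 1}, {"finger_gap": 1}, {"finger_gap": 1}]' | python3 -m crank; python3 d.py .540 .3123 .017; python3 - <<'E'
from fit import *
f=imaging.grab_frame("scene"); im=cv2.resize(f["color"][130:330,230:430],(600,600),interpolation=cv2.INTER_CUBIC)
cv2.imwrite("pics/p1.png",im)
E
```

```text
time_s: 17.58
ee_pos: [0.54, 0.3119, 0.139]
tcp_rot: [-0.0, -0.019, 1.0, -0.0]
wrist_force: [-0.4, -0.5, 0.5]
finger_gap: 0.998
gripper_force: 0.0
t 17.57 pos [0.54   0.3119 0.139 ] yaw 0.0375 tilt 0.0004 j [ 0.393  0.457  0.075  1.189 -0.     0.356] gap 0.998 F [-0.4 -0.5  0.5] g 0.0
tool delta [-1.00e-04  5.00e-04  1.22e-01]
```

View pics/p1.png

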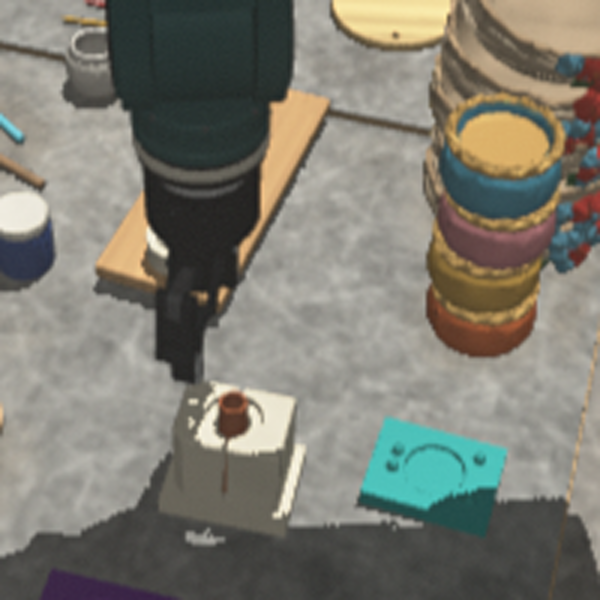

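Collar stands on the board at crop (160,245). The vase neck at (233,410) stands clear in the halves, with the bevelled half on the left. Next, take half_bevelled.

In the tool's units: 0.04 m is 0.64, 0.027 m is 0.432.

```bash
echo '[{"d": [0, 0, 0.64], "finger_gap": 1}, {"d": [0, 0, 0.64], "finger_gap": 1}, {"d": [0, 0, 0.432], "finger_gap": 1}, {"d": [0, 0, 0.24], "finger_gap": 1}, {"finger_gap": 1}, {"finger_gap": 0}, {"finger_gap": 0}, {"finger_gap": 0}, {"finger_gap": 0}, {"finger_gap": 0}]' | python3 -m crank; python3 d.py; echo '[{"d": [0, 0, -0.16], "finger_gap": 0}, {"d": [0, 0, -0.32], "finger_gap": 0}, {"d": [0, 0, -0.56], "finger_gap": 0}, {"d": [0, 0, -0.64], "finger_gap": 0}, {"d": [0, 0, -0.16], "finger_gap": 0}, {"finger_gap": 0}]' | python3 -m crank; python3 d.py .632 .025 .14
```

```text
time_s: 18.88
ee_pos: [0.5408, 0.3123, 0.0187]
tcp_rot: [0.001, -0.019, 1.0, 0.0]
wrist_force: [0.4, -1.6, 6.6]
finger_gap: 0.699
gripper_force: 64.4
t 18.88 pos [0.5408 0.3123 0.0187] yaw 0.0372 tilt 0.0024 j [ 0.394  0.535 -0.133  0.9   -0.     0.356] gap 0.699 F [ 0.4 -1.6  6.6] g 64.4
time_s: 19.62
ee_pos: [0.54, 0.3122, 0.1326]
tcp_rot: [0.0, -0.019, 1.0, 0.0]
wrist_force: [0.2, 0.4, -2.6]
finger_gap: 0.696
gripper_force: 64.5
t 19.62 pos [0.54   0.3122 0.1326] yaw 0.0373 tilt 0.001 j [0.394 0.459 0.061 1.172 0.    0.356] gap 0.696 F [ 0.2  0.4 -2.6] g 64.5
tool delta [-0.0812 -0.2904 -0.0074]
```

In the tool's units: -0.0484 m is -0.7744, -0.0135 m is -0.216.

```bash
echo '[{"d": [-0.216, -0.7744, 0], "finger_gap": 0}, {"d": [-0.216, -0.7744, 0], "finger_gap": 0}, {"d": [-0.216, -0.7744, 0], "finger_gap": 0}, {"d": [-0.216, -0.7744, 0], "finger_gap": 0}, {"d": [-0.216, -0.7744, 0], "finger_gap": 0}, {"d": [-0.216, -0.7744, 0], "finger_gap": 0}, {"finger_gap": 0}, {"d": [0, 0, 0.64], "finger_gap": 0}, {"d": [0, 0, 0.56], "finger_gap": 0}, {"d": [0, 0, 0.24], "finger_gap": 0}, {"finger_gap": 0}, {"finger_gap": 0}]' | python3 -m crank; python3 d.py .632 .025 .0307
```

```text
time_s: 21.12
ee_pos: [0.6323, 0.0251, 0.0433]
tcp_rot: [0.001, -0.019, 1.0, -0.0]
wrist_force: [1.0, 0.4, -1.4]
finger_gap: 0.692
gripper_force: 64.9
t 21.12 pos [0.6323 0.0251 0.0433] yaw 0.0375 tilt 0.0015 j [-0.089  0.528 -0.071  0.97   0.    -0.127] gap 0.692 F [ 1.   0.4 -1.4] g 64.9
tool delta [ 0.0003 -0.0001  0.0126]
```

In the tool's units: 0.006 m is 0.096, 0.003 m is 0.048.

```bash
echo '[{"d": [0, 0, 0.096], "finger_gap": 0}, {"d": [0, 0, 0.048], "finger_gap": 0}, {"finger_gap": 0}]' | python3 -m crank|egrep 'ee|wri'; echo '[{"d": [0, 0, 0.032], "finger_gap": 0}, {"finger_gap": 0}]' | python3 -m crank|egrep 'ee|wri'; echo '[{"d": [0, 0, 0.032], "finger_gap": 0}, {"finger_gap": 0}]' | python3 -m crank|egrep 'ee|wri'
```

```text
ee_pos: [0.6315, 0.0249, 0.033]
wrist_force: [0.1, 0.0, -1.3]
ee_pos: [0.6316, 0.0249, 0.0311]
wrist_force: [0.2, 0.6, -1.3]
ee_pos: [0.6319, 0.0249, 0.0307]
wrist_force: [-7.5, -0.0, 17.0]
```

In the tool's units: 0.0484 m is 0.7744, 0.0207 m is 0.3312.

```bash
echo '[{"d": [0, 0, -0.032], "finger_gap": 0.85}, {"finger_gap": 0.85}, {"finger_gap": 0.85}, {"d": [0, 0, -0.48], "finger_gap": 0.85}, {"d": [0, 0, -0.64], "finger_gap": 0.85}, {"d": [0, 0, -0.64], "finger_gap": 1}, {"d": [0.3312, 0.7744, 0], "finger_gap": 1}, {"d": [0.3312, 0.7744, 0], "finger_gap": 1}, {"d": [0.3312, 0.7744, 0], "finger_gap": 1}, {"d": [0.3312, 0.7744, 0], "finger_gap": 1}, {"d": [0.3312, 0.7744, 0], "finger_gap": 1}, {"d": [0.3312, 0.7744, 0], "finger_gap": 1}]' | python3 -m crank; echo '[{"finger_gap": 1}, {"finger_gap": 1}]' | python3 -m crank; python3 d.py .497 .3107 .017
```

```text
time_s: 23.5
ee_pos: [0.4958, 0.312, 0.1411]
tcp_rot: [0.0, -0.019, 1.0, 0.0]
wrist_force: [0.2, -0.5, -0.1]
finger_gap: 0.999
gripper_force: 0.0
time_s: 23.75
ee_pos: [0.4968, 0.3103, 0.141]
tcp_rot: [-0.0, -0.019, 1.0, -0.0]
wrist_force: [-0.2, 0.0, 0.7]
finger_gap: 1.001
gripper_force: 0.0
t 23.75 pos [0.4968 0.3103 0.141 ] yaw 0.0376 tilt 0.0003 j [ 0.419  0.391 -0.028  1.152 -0.     0.382] gap 1.001 F [-0.2  0.   0.7] g 0.0
tool delta [-0.0002  0.0004  0.124 ]
```

In the tool's units: 0.04 m is 0.64, 0.028 m is 0.448.

```bash
echo '[{"d": [0, 0, 0.64], "finger_gap": 1}, {"d": [0, 0, 0.64], "finger_gap": 1}, {"d": [0, 0, 0.448], "finger_gap": 1}, {"d": [0, 0, 0.256], "finger_gap": 1}, {"finger_gap": 1}, {"finger_gap": 0}, {"finger_gap": 0}, {"finger_gap": 0}, {"finger_gap": 0}, {"finger_gap": 0}]' | python3 -m crank; python3 d.py; echo '[{"d": [0, 0, -0.16], "finger_gap": 0}, {"d": [0, 0, -0.32], "finger_gap": 0}, {"d": [0, 0, -0.56], "finger_gap": 0}, {"d": [0, 0, -0.64], "finger_gap": 0}, {"d": [0, 0, -0.16], "finger_gap": 0}, {"finger_gap": 0}]' | python3 -m crank; python3 d.py .632 -.068 .14
```

```text
time_s: 25.0
ee_pos: [0.4977, 0.3104, 0.0184]
tcp_rot: [0.001, -0.018, 1.0, 0.0]
wrist_force: [1.4, -2.4, 6.4]
finger_gap: 0.7
gripper_force: 64.4
t 25.0 pos [0.4977 0.3104 0.0184] yaw 0.0369 tilt 0.0022 j [ 0.419  0.48  -0.239  0.85  -0.001  0.382] gap 0.7 F [ 1.4 -2.4  6.4] g 64.4
time_s: 25.75
ee_pos: [0.4969, 0.3106, 0.1325]
tcp_rot: [0.0, -0.019, 1.0, 0.0]
wrist_force: [0.1, -0.2, -1.0]
finger_gap: 0.695
gripper_force: 64.5
t 25.75 pos [0.4969 0.3106 0.1325] yaw 0.0372 tilt 0.0009 j [ 0.42   0.395 -0.045  1.129  0.     0.382] gap 0.695 F [ 0.1 -0.2 -1. ] g 64.5
tool delta [-0.1209 -0.3834 -0.0075]
```

In the tool's units: -0.0548 m is -0.8768, -0.0173 m is -0.2768.

```bash
echo '[{"d": [-0.2768, -0.8768, 0], "finger_gap": 0}, {"d": [-0.2768, -0.8768, 0], "finger_gap": 0}, {"d": [-0.2768, -0.8768, 0], "finger_gap": 0}, {"d": [-0.2768, -0.8768, 0], "finger_gap": 0}, {"d": [-0.2768, -0.8768, 0], "finger_gap": 0}, {"d": [-0.2768, -0.8768, 0], "finger_gap": 0}, {"d": [-0.2768, -0.8768, 0], "finger_gap": 0}, {"finger_gap": 0}, {"d": [0, 0, 0.64], "finger_gap": 0}, {"d": [0, 0, 0.56], "finger_gap": 0}, {"d": [0, 0, 0.24], "finger_gap": 0}, {"finger_gap": 0}]' | python3 -m crank; echo '[{"d": [0, 0, 0.096], "finger_gap": 0}, {"d": [0, 0, 0.048], "finger_gap": 0}, {"finger_gap": 0}]' | python3 -m crank|egrep 'ee|wri'; echo '[{"d": [0, 0, 0.032], "finger_gap": 0}, {"finger_gap": 0}]' | python3 -m crank|egrep 'ee|wri'; echo '[{"d": [0, 0, 0.032], "finger_gap": 0}, {"finger_gap": 0}]' | python3 -m crank|egrep 'ee|wri'
```

```text
time_s: 27.25
ee_pos: [0.6313, -0.0677, 0.0414]
tcp_rot: [-0.001, -0.019, 1.0, 0.0]
wrist_force: [0.5, 0.3, -1.3]
finger_gap: 0.698
gripper_force: 65.1
ee_pos: [0.6321, -0.0684, 0.0334]
wrist_force: [-0.1, -0.5, -1.7]
ee_pos: [0.6319, -0.0684, 0.0311]
wrist_force: [-0.1, 0.3, -2.6]
ee_pos: [0.6323, -0.0684, 0.0304]
wrist_force: [-5.3, 0.7, 12.8]
```

In the tool's units: 0.0548 m is 0.8768, 0.0142 m is 0.2272.

```bash
echo '[{"d": [0, 0, -0.032], "finger_gap": 0.85}, {"finger_gap": 0.85}, {"finger_gap": 0.85}, {"d": [0, 0, -0.48], "finger_gap": 0.85}, {"d": [0, 0, -0.64], "finger_gap": 0.85}, {"d": [0.2272, 0.8768, -0.16], "finger_gap": 1}, {"d": [0.2272, 0.8768, -0.16], "finger_gap": 1}, {"d": [0.2272, 0.8768, -0.16], "finger_gap": 1}, {"d": [0.2272, 0.8768, -0.16], "finger_gap": 1}, {"d": [0.2272, 0.8768, 0], "finger_gap": 1}, {"d": [0.2272, 0.8768, 0], "finger_gap": 1}, {"d": [0.2272, 0.8768, 0], "finger_gap": 1}]' | python3 -m crank; echo '[{"finger_gap": 1}, {"finger_gap": 1}]' | python3 -m crank; python3 d.py .5185 .3115 .041;  python3 - <<'E'
from fit import *
fs={n:imaging.grab_frame(n) for n in("scene","top")}
cv2.imwrite("pics/p2.png",cv2.resize(fs["scene"]["color"][130:330,230:430],(600,600),interpolation=cv2.INTER_CUBIC))
f=fs["scene"]
for n in ("half_square","half_bevelled","collar","vase"):
    print(n,[(c,round(r["p"],2),np.round(r["rect"]).tolist()) for c in fs for r in nets.outline_of(c,n)[:1]])
E
```

```text
time_s: 29.62
ee_pos: [0.5177, 0.313, 0.1412]
tcp_rot: [0.0, -0.019, 1.0, 0.0]
wrist_force: [1.1, 0.1, -0.6]
finger_gap: 1.0
gripper_force: 0.0
time_s: 29.88
ee_pos: [0.5183, 0.3112, 0.141]
tcp_rot: [-0.0, -0.019, 1.0, -0.0]
wrist_force: [-0.5, -0.4, 0.9]
finger_gap: 1.001
gripper_force: 0.0
t 29.88 pos [0.5183 0.3112 0.141 ] yaw 0.0377 tilt 0.0004 j [ 0.406  0.423  0.024  1.172 -0.     0.368] gap 1.001 F [-0.5 -0.4  0.9] g 0.0
tool delta [-0.0002  0.0004  0.1   ]
half_square [('top', 0.64, [364.0, 192.0, 22.0, 18.0])]
half_bevelled [('top', 0.51, [334.0, 193.0, 14.0, 15.0])]
collar [('scene', 0.73, [287.0, 209.0, 16.0, 18.0]), ('top', 0.68, [298.0, 151.0, 18.0, 20.0])]
vase [('scene', 0.77, [308.0, 277.0, 21.0, 35.0]), ('top', 0.48, [245.0, 231.0, 10.0, 9.0])]
```

View pics/p2.png

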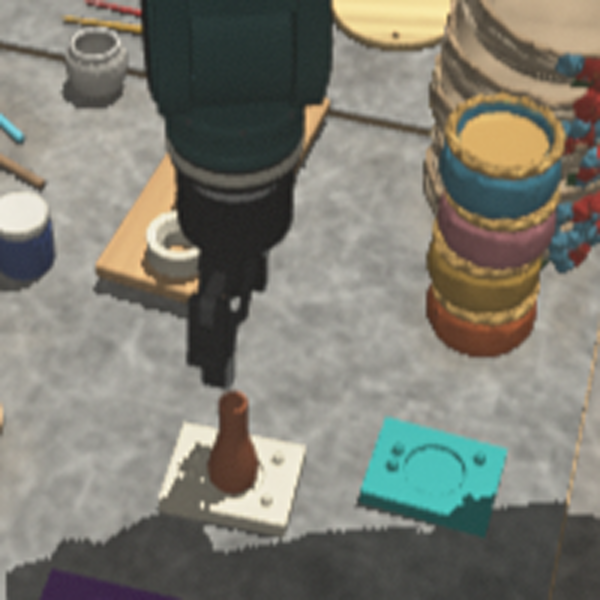

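In the tool's units: 0.04 m is 0.64, 0.035 m is 0.56.

```bash
echo '[{"d": [0, 0, 0.64], "finger_gap": 1}, {"d": [0, 0, 0.56], "finger_gap": 1}, {"d": [0, 0, 0.4], "finger_gap": 1}, {"finger_gap": 1}, {"finger_gap": 0}, {"finger_gap": 0}, {"finger_gap": 0}, {"finger_gap": 0}, {"finger_gap": 0}, {"finger_gap": 0}]' | python3 -m crank; python3 d.py; echo '[{"d": [0, 0, -0.16], "finger_gap": 0}, {"d": [0, 0, -0.4], "finger_gap": 0}, {"d": [0, 0, -0.64], "finger_gap": 0}, {"d": [0, 0, -0.64], "finger_gap": 0}, {"d": [0, 0, -0.24], "finger_gap": 0}, {"finger_gap": 0}]' | python3 -m crank; python3 d.py .63 0 .17
```

```text
time_s: 31.62
ee_pos: [0.5187, 0.3113, 0.0419]
tcp_rot: [0.001, -0.019, 1.0, 0.0]
wrist_force: [0.4, -1.1, 5.8]
finger_gap: 0.241
gripper_force: 58.4
t 31.62 pos [0.5187 0.3113 0.0419] yaw 0.0372 tilt 0.001 j [ 0.406  0.487 -0.152  0.931 -0.     0.369] gap 0.241 F [ 0.4 -1.1  5.8] g 58.4
time_s: 32.38
ee_pos: [0.5189, 0.3116, 0.1726]
tcp_rot: [0.001, -0.019, 1.0, 0.0]
wrist_force: [-0.2, 0.1, -1.8]
finger_gap: 0.243
gripper_force: 58.7
t 32.38 pos [0.5189 0.3116 0.1726] yaw 0.0372 tilt 0.0023 j [0.406 0.41  0.09  1.248 0.    0.369] gap 0.243 F [-0.2  0.1 -1.8] g 58.7
tool delta [-0.0994 -0.3155  0.0025]
```

In the tool's units: -0.0526 m is -0.8416, -0.0166 m is -0.2656.

```bash
echo '[{"d": [-0.2656, -0.8416, 0], "finger_gap": 0}, {"d": [-0.2656, -0.8416, 0], "finger_gap": 0}, {"d": [-0.2656, -0.8416, 0], "finger_gap": 0}, {"d": [-0.2656, -0.8416, 0], "finger_gap": 0}, {"d": [-0.2656, -0.8416, 0], "finger_gap": 0}, {"d": [-0.2656, -0.8416, 0], "finger_gap": 0}, {"finger_gap": 0}]' | python3 -m crank; echo '[{"d": [0.2848, -0.8432, 0], "finger_gap": 0}, {"d": [0.2848, -0.8432, 0], "finger_gap": 0}, {"d": [0.2848, -0.8432, 0], "finger_gap": 0}, {"d": [0.2848, -0.8432, 0], "finger_gap": 0}, {"d": [0.2848, -0.8432, 0], "finger_gap": 0}, {"d": [0.2848, -0.8432, 0], "finger_gap": 0}, {"finger_gap": 0}, {"finger_gap": 0}]' | python3 -m crank; python3 d.py .5353 -.320 .046; python3 - <<'E'
from fit import *
f=imaging.grab_frame("scene")
for n in("drying_bat",): print([(round(r["p"],2),r["centre"]) for r in nets.tip_of("scene",n)], atz(f,*nets.tip_of("scene",n)[0]["centre"][::-1],0.0) if nets.tip_of("scene",n) else 0)
f=imaging.grab_frame("top")
for r in nets.outline_of("top","drying_bat"): print(r["p"],r["rect"])
cv2.imwrite("pics/p3.png",cv2.resize(f["color"][130:290,280:490],(800,600)))
E
```

```text
time_s: 33.25
ee_pos: [0.6301, -0.0037, 0.1697]
tcp_rot: [-0.001, -0.017, 1.0, -0.0]
wrist_force: [-0.4, -0.1, -1.3]
finger_gap: 0.241
gripper_force: 58.8
time_s: 34.25
ee_pos: [0.5346, -0.3194, 0.1706]
tcp_rot: [-0.0, -0.019, 1.0, 0.001]
wrist_force: [1.1, -0.1, -1.7]
finger_gap: 0.244
gripper_force: 59.0
t 34.25 pos [ 0.5346 -0.3194  0.1706] yaw 0.0373 tilt 0.0013 j [-0.67   0.444  0.141  1.269  0.    -0.707] gap 0.244 F [ 1.1 -0.1 -1.7] g 59.0
tool delta [-0.0008 -0.0007  0.1246]
[(0.66, [139.6, 358.8])] [ 0.53778712 -0.29500436  0.        ]
0.72 [434.8, 223.8, 33.3, 37.7]
```

View pics/p3.png

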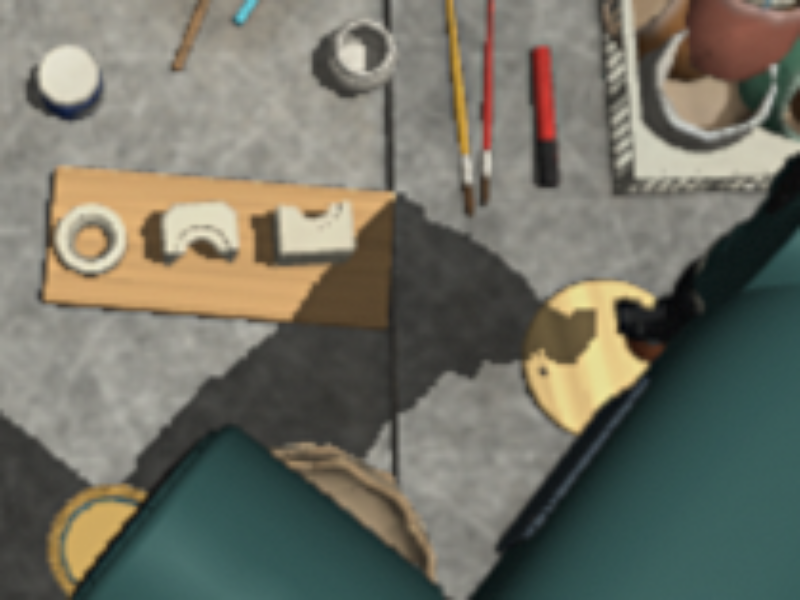

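All three parts stand upright on the board: collar (90,240), half_bevelled (200,235), half_square (315,235). The vase hangs over the bat. Lower it.

In the tool's units: 0.04 m is 0.64, 0.004 m is 0.064.

```bash
echo '[{"d": [0, 0, 0.64], "finger_gap": 0}, {"d": [0, 0, 0.64], "finger_gap": 0}, {"d": [0, 0, 0.4], "finger_gap": 0}, {"d": [0, 0, 0.16], "finger_gap": 0}, {"d": [0, 0, 0.064], "finger_gap": 0}, {"finger_gap": 0}, {"finger_gap": 0}]' | python3 -m crank; echo '[{"d": [0, 0, 0.032], "finger_gap": 0}, {"finger_gap": 0}]' | python3 -m crank|egrep 'ee|wri'; echo '[{"d": [0, 0, 0.032], "finger_gap": 0}, {"finger_gap": 0}]' | python3 -m crank|egrep 'ee|wri'; echo '[{"d": [0, 0, 0.016], "finger_gap": 0}, {"finger_gap": 0}]' | python3 -m crank|egrep 'ee|wri'
```

```text
time_s: 35.42
ee_pos: [0.5351, -0.3206, 0.0531]
tcp_rot: [0.001, -0.019, 1.0, -0.0]
wrist_force: [0.4, 0.9, -0.6]
finger_gap: 0.243
gripper_force: 59.1
ee_pos: [0.5347, -0.3203, 0.0502]
wrist_force: [-0.3, -0.1, -1.2]
ee_pos: [0.5346, -0.3203, 0.048]
wrist_force: [-0.2, -0.2, -0.9]
ee_pos: [0.5347, -0.3203, 0.0471]
wrist_force: [-0.5, 0.6, -1.1]
```

In the tool's units: 0.001 m is 0.016.

```bash
echo '[{"d": [0, 0, 0.016], "finger_gap": 0}, {"finger_gap": 0}]' | python3 -m crank|egrep 'ee|wri'; echo '[{"d": [0, 0, 0.016], "finger_gap": 0}, {"finger_gap": 0}]' | python3 -m crank|egrep 'ee|wri'
```

```text
ee_pos: [0.5347, -0.3203, 0.0461]
wrist_force: [-0.2, 0.2, -0.6]
ee_pos: [0.5349, -0.3205, 0.0458]
wrist_force: [-1.8, 1.2, 8.1]
```

In the tool's units: -0.055 m is -0.88, 0.0497 m is 0.7952.

```bash
echo '[{"d": [0, 0, -0.016], "finger_gap": 0.5}, {"finger_gap": 0.7}, {"finger_gap": 1}, {"d": [0, 0, -0.32], "finger_gap": 1}, {"d": [0, 0, -0.8], "finger_gap": 1}, {"d": [0, 0, -0.88], "finger_gap": 1}, {"d": [-0.3408, 0.7952, 0], "finger_gap": 0.85}, {"d": [-0.3408, 0.7952, 0], "finger_gap": 0.85}, {"d": [-0.3408, 0.7952, 0], "finger_gap": 0.85}, {"d": [-0.3408, 0.7952, 0], "finger_gap": 0.85}, {"d": [-0.3408, 0.7952, 0], "finger_gap": 0.85}, {"finger_gap": 0.85}]' | python3 -m crank; python3 - <<'E'
from fit import *
fs={n:imaging.grab_frame(n) for n in("scene","top")}
c={}
for n,f in fs.items():
    r=nets.outline_of(n,"vase"); print(n,[(round(q["p"],2),np.round(q["rect"]).tolist()) for q in r[:2]])
    r=nets.tip_of(n,"vase"); print([(round(q["p"],2),q["centre"],atz(f,q["centre"][1],q["centre"][0],.016)) for q in r[:2]])
    r=nets.tip_of(n,"drying_bat"); print([(round(q["p"],2),q["centre"],atz(f,q["centre"][1],q["centre"][0],.0)) for q in r[:2]])
E
python3 d.py .6323 -.0684 .0284
```

```text
time_s: 38.17
ee_pos: [0.6326, -0.0648, 0.1709]
tcp_rot: [-0.0, -0.021, 1.0, 0.0]
wrist_force: [-1.5, 0.2, 0.1]
finger_gap: 0.851
gripper_force: 0.0
scene [(0.81, [364.0, 118.0, 14.0, 28.0]), (0.21, [221.0, 272.0, 21.0, 33.0])]
[(0.67, [134.6, 362.5], array([ 0.5288002 , -0.30320884,  0.016     ]))]
[(0.85, [136.1, 360.4], array([ 0.53709814, -0.314478  ,  0.        ])), (0.51, [291.0, 307.0], array([0.52034889, 0.30966072, 0.        ]))]
top [(0.56, [442.0, 224.0, 17.0, 9.0])]
[(0.44, [227.3, 435.9], array([ 0.52775099, -0.30853782,  0.016     ]))]
[(0.81, [229.5, 439.2], array([ 0.52250679, -0.32306857,  0.        ])), (0.68, [227.4, 439.4], array([ 0.52934756, -0.32398294,  0.        ]))]
t 38.58 pos [ 0.6317 -0.069   0.1713] yaw 0.0358 tilt 0.0001 j [-0.237  0.466  0.179  1.284 -0.    -0.273] gap 0.847 F [-1.1  0.2 -0.4] g 0.0
tool delta [-0.0006  0.0006  0.1429]
```

In the tool's units: 0.045 m is 0.72, 0.035 m is 0.56.

```bash
echo '[{"d": [0, 0, 0.72], "finger_gap": 0.85}, {"d": [0, 0, 0.72], "finger_gap": 0.85}, {"d": [0, 0, 0.56], "finger_gap": 0.85}, {"d": [0, 0, 0.272], "finger_gap": 0.85}, {"finger_gap": 0.85}, {"finger_gap": 0}, {"finger_gap": 0}, {"finger_gap": 0}, {"finger_gap": 0}]' | python3 -m crank; python3 d.py; echo '[{"d": [0, 0, -0.16], "finger_gap": 0}, {"d": [0, 0, -0.48], "finger_gap": 0}, {"d": [0, 0, -0.72], "finger_gap": 0}, {"d": [0, 0, -0.48], "finger_gap": 0}, {"finger_gap": 0}, {"finger_gap": 0}]' | python3 -m crank; python3 d.py .4972 .3105 .14 .0372
```

```text
time_s: 39.7
ee_pos: [0.6325, -0.0684, 0.0302]
tcp_rot: [0.001, -0.019, 1.0, -0.0]
wrist_force: [0.1, -0.8, 6.9]
finger_gap: 0.697
gripper_force: 65.0
t 39.7 pos [ 0.6325 -0.0684  0.0302] yaw 0.0371 tilt 0.0018 j [-0.236  0.544 -0.081  0.944 -0.    -0.273] gap 0.697 F [ 0.1 -0.8  6.9] g 65.0
time_s: 40.45
ee_pos: [0.6315, -0.0679, 0.1436]
tcp_rot: [-0.0, -0.019, 1.0, 0.0]
wrist_force: [-0.9, 0.1, -1.2]
finger_gap: 0.696
gripper_force: 64.6
t 40.45 pos [ 0.6315 -0.0679  0.1436] yaw 0.0372 tilt 0.001 j [-0.235  0.475  0.12   1.216  0.    -0.273] gap 0.696 F [-0.9  0.1 -1.2] g 64.6
tool delta [0.1201 0.3832 0.0038]
rz 0.0
```

In the tool's units: 0.0547 m is 0.8752, 0.0172 m is 0.2752.

```bash
echo '[{"d": [0.2752, 0.8752, 0], "finger_gap": 0}, {"d": [0.2752, 0.8752, 0], "finger_gap": 0}, {"d": [0.2752, 0.8752, 0], "finger_gap": 0}, {"d": [0.2752, 0.8752, 0], "finger_gap": 0}, {"d": [0.2752, 0.8752, 0], "finger_gap": 0}, {"d": [0.2752, 0.8752, 0], "finger_gap": 0}, {"d": [0.2752, 0.8752, 0], "finger_gap": 0}, {"finger_gap": 0}, {"finger_gap": 0}, {"finger_gap": 0}]' | python3 -m crank; python3 d.py .497 .3106 .0184 .0372
```

```text
time_s: 41.7
ee_pos: [0.4976, 0.309, 0.1438]
tcp_rot: [-0.0, -0.018, 1.0, -0.0]
wrist_force: [0.6, 0.6, -0.4]
finger_gap: 0.694
gripper_force: 65.1
t 41.7 pos [0.4976 0.309  0.1438] yaw 0.0358 tilt 0.0008 j [ 0.417  0.391 -0.022  1.159 -0.     0.381] gap 0.694 F [ 0.6  0.6 -0.4] g 65.1
tool delta [0.0004 0.0016 0.1254]
rz -0.0014
```

Correct by 1.6 mm in y and lower.

In the tool's units: 0.04 m is 0.64, 0.03 m is 0.48, -0.0014 rad / 6.2832 = -0.0002.

```bash
echo '[{"turn_vec": [0, 0, -0.0002], "d": [0.008, 0.0256, 0.48], "finger_gap": 0}, {"d": [0, 0, 0.64], "finger_gap": 0}, {"d": [0, 0, 0.48], "finger_gap": 0}, {"d": [0, 0, 0.192], "finger_gap": 0}, {"finger_gap": 0}, {"finger_gap": 0}]' | python3 -m crank; python3 d.py .497 .3106 .0184; echo '[{"d": [0, 0, 0.064], "finger_gap": 0}, {"d": [0, 0, 0.064], "finger_gap": 0}, {"finger_gap": 0}]' | python3 -m crank |egrep 'ee|wri'; echo '[{"d": [0, 0, 0.048], "finger_gap": 0}, {"finger_gap": 0}]' | python3 -m crank|egrep 'ee|wri'
```

```text
time_s: 42.45
ee_pos: [0.4976, 0.3118, 0.0334]
tcp_rot: [0.001, -0.019, 1.0, 0.0]
wrist_force: [-0.4, -0.2, -1.9]
finger_gap: 0.695
gripper_force: 65.1
t 42.45 pos [0.4976 0.3118 0.0334] yaw 0.0382 tilt 0.0017 j [ 0.421  0.467 -0.215  0.887 -0.     0.383] gap 0.695 F [-0.4 -0.2 -1.9] g 65.1
tool delta [ 0.0007 -0.0012  0.015 ]
ee_pos: [0.4966, 0.3117, 0.024]
wrist_force: [0.4, 0.9, -1.8]
ee_pos: [0.4967, 0.3116, 0.021]
wrist_force: [-0.0, 0.9, -1.7]
```

In the tool's units: 0.0015 m is 0.024, -0.001 m is -0.016.

```bash
echo '[{"d": [0, -0.016, 0.024], "finger_gap": 0}, {"finger_gap": 0}]' | python3 -m crank |egrep 'ee|wri'; echo '[{"d": [0, 0, 0.024], "finger_gap": 0}, {"finger_gap": 0}]' | python3 -m crank|egrep 'ee|wri'; echo '[{"d": [0, 0, 0.016], "finger_gap": 0}, {"finger_gap": 0}]' | python3 -m crank|egrep 'ee|wri'
```

```text
ee_pos: [0.4968, 0.3106, 0.0196]
wrist_force: [1.1, 0.3, -0.7]
ee_pos: [0.4969, 0.3107, 0.0183]
wrist_force: [-0.1, 0.0, 1.0]
ee_pos: [0.497, 0.3107, 0.0182]
wrist_force: [-4.6, -2.9, 16.8]
```

In the tool's units: -0.05 m is -0.8, -0.0484 m is -0.7744.

```bash
echo '[{"d": [0, 0, -0.016], "finger_gap": 1}, {"finger_gap": 1}, {"finger_gap": 1}, {"d": [0, 0, -0.48], "finger_gap": 1}, {"d": [0, 0, -0.8], "finger_gap": 1}, {"d": [0, 0, -0.72], "finger_gap": 1}, {"d": [-0.3312, -0.7744, 0], "finger_gap": 0.85}, {"d": [-0.3312, -0.7744, 0], "finger_gap": 0.85}, {"d": [-0.3312, -0.7744, 0], "finger_gap": 0.85}, {"d": [-0.3312, -0.7744, 0], "finger_gap": 0.85}, {"d": [-0.3312, -0.7744, 0], "finger_gap": 0.85}, {"d": [-0.3312, -0.7744, 0], "finger_gap": 0.85}]' | python3 -m crank; echo '[{"finger_gap": 0.85}, {"finger_gap": 0.85}, {"finger_gap": 0.85}]' | python3 -m crank >/dev/null; python3 d.py .6317 .0249 .0291 .0372
```

```text
time_s: 45.32
ee_pos: [0.6327, 0.0236, 0.1431]
tcp_rot: [-0.0, -0.019, 1.0, 0.0]
wrist_force: [1.2, 1.0, 0.9]
finger_gap: 0.849
gripper_force: 0.0
t 45.7 pos [0.6317 0.0264 0.1433] yaw 0.0399 tilt 0.0002 j [-0.087  0.47   0.109  1.211  0.    -0.127] gap 0.849 F [0.1 0.4 0.3] g 0.0
tool delta [ 0.     -0.0015  0.1142]
rz 0.0027
```

In the tool's units: 0.04 m is 0.64, 0.024 m is 0.384.

```bash
echo '[{"d": [0, 0, 0.64], "finger_gap": 0.85}, {"d": [0, 0, 0.64], "finger_gap": 0.85}, {"d": [0, 0, 0.384], "finger_gap": 0.85}, {"d": [0, 0, 0.16], "finger_gap": 0.85}, {"finger_gap": 0.85}]' | python3 -m crank; python3 d.py .6317 .0249 .0291 .0372;  echo '[{"finger_gap": 0}, {"finger_gap": 0}, {"finger_gap": 0}, {"finger_gap": 0}]' | python3 -m crank; python3 d.py; echo '[{"d": [0, 0, -0.16], "finger_gap": 0}, {"d": [0, 0, -0.48], "finger_gap": 0}, {"d": [0, 0, -0.72], "finger_gap": 0}, {"d": [0, 0, -0.48], "finger_gap": 0}, {"finger_gap": 0}, {"finger_gap": 0}]' | python3 -m crank >/dev/null; python3 d.py .5411 .3123 .14 .0372
```

```text
time_s: 46.32
ee_pos: [0.632, 0.0259, 0.0294]
tcp_rot: [-0.0, -0.02, 1.0, 0.0]
wrist_force: [-0.3, -0.4, -0.4]
finger_gap: 0.851
gripper_force: 0.0
t 46.33 pos [0.632  0.0259 0.0294] yaw 0.0394 tilt 0.0002 j [-0.088  0.54  -0.091  0.94   0.    -0.127] gap 0.851 F [-0.3 -0.4 -0.4] g 0.0
tool delta [ 0.0003 -0.001   0.0003]
rz 0.0022
time_s: 46.82
ee_pos: [0.633, 0.0255, 0.0306]
tcp_rot: [0.001, -0.019, 1.0, 0.0]
wrist_force: [0.0, 1.6, 6.2]
finger_gap: 0.697
gripper_force: 65.0
t 46.83 pos [0.633  0.0255 0.0306] yaw 0.0388 tilt 0.0023 j [-0.088  0.539 -0.09   0.94   0.    -0.127] gap 0.697 F [0.  1.6 6.2] g 65.0
t 47.58 pos [0.6317 0.0253 0.1437] yaw 0.0385 tilt 0.0008 j [-0.089  0.47   0.111  1.213 -0.    -0.127] gap 0.694 F [ 0.1 -0.4 -1.6] g 64.7
tool delta [0.0795 0.2903 0.0038]
rz 0.0013
```

In the tool's units: 0.0484 m is 0.7744, 0.01325 m is 0.212.

```bash
echo '[{"d": [0.212, 0.7744, 0], "finger_gap": 0}, {"d": [0.212, 0.7744, 0], "finger_gap": 0}, {"d": [0.212, 0.7744, 0], "finger_gap": 0}, {"d": [0.212, 0.7744, 0], "finger_gap": 0}, {"d": [0.212, 0.7744, 0], "finger_gap": 0}, {"d": [0.212, 0.7744, 0], "finger_gap": 0}, {"finger_gap": 0}, {"finger_gap": 0}, {"finger_gap": 0}, {"finger_gap": 0}]' | python3 -m crank; python3 d.py .5412 .3122 .0187 .0372
```

```text
time_s: 48.82
ee_pos: [0.5418, 0.3115, 0.1441]
tcp_rot: [-0.0, -0.019, 1.0, -0.0]
wrist_force: [0.0, -0.2, -2.2]
finger_gap: 0.69
gripper_force: 65.1
t 48.83 pos [0.5418 0.3115 0.1441] yaw 0.0373 tilt 0.0002 j [ 0.392  0.457  0.089  1.204 -0.     0.354] gap 0.69 F [ 0.  -0.2 -2.2] g 65.1
tool delta [0.0005 0.0007 0.1254]
rz 0.0001
```

In the tool's units: 0.04 m is 0.64, 0.03 m is 0.48.

```bash
echo '[{"d": [0.008, 0.0112, 0.48], "finger_gap": 0}, {"d": [0, 0, 0.64], "finger_gap": 0}, {"d": [0, 0, 0.48], "finger_gap": 0}, {"d": [0, 0, 0.192], "finger_gap": 0}, {"finger_gap": 0}, {"finger_gap": 0}, {"finger_gap": 0}]' | python3 -m crank; python3 d.py .5412 .3122 .0187; echo '[{"d": [0, 0, 0.064], "finger_gap": 0}, {"d": [0, 0, 0.064], "finger_gap": 0}, {"finger_gap": 0}]' | python3 -m crank |egrep 'ee|wri'; echo '[{"d": [0, 0, 0.048], "finger_gap": 0}, {"finger_gap": 0}]' | python3 -m crank|egrep 'ee|wri'
```

```text
time_s: 49.7
ee_pos: [0.5415, 0.3133, 0.0332]
tcp_rot: [0.001, -0.019, 1.0, 0.0]
wrist_force: [-0.4, 0.2, -1.7]
finger_gap: 0.699
gripper_force: 65.1
t 49.7 pos [0.5415 0.3133 0.0332] yaw 0.0386 tilt 0.0017 j [ 0.394  0.525 -0.107  0.937  0.     0.356] gap 0.699 F [-0.4  0.2 -1.7] g 65.1
tool delta [ 0.0004 -0.0011  0.0145]
ee_pos: [0.5407, 0.313, 0.0237]
wrist_force: [0.1, 0.3, -1.9]
ee_pos: [0.5408, 0.313, 0.0209]
wrist_force: [-0.0, 0.7, -1.3]
```

In the tool's units: 0.0015 m is 0.024, -0.0007 m is -0.0112.

```bash
echo '[{"d": [0, -0.0112, 0.024], "finger_gap": 0}, {"finger_gap": 0}]' | python3 -m crank |egrep 'ee|wri'; echo '[{"d": [0, 0, 0.024], "finger_gap": 0}, {"finger_gap": 0}]' | python3 -m crank|egrep 'ee|wri'; echo '[{"d": [0, 0, 0.016], "finger_gap": 0}, {"finger_gap": 0}]' | python3 -m crank|egrep 'ee|wri'
```

```text
ee_pos: [0.5409, 0.3123, 0.0196]
wrist_force: [0.1, 0.3, -2.0]
ee_pos: [0.5411, 0.3124, 0.0186]
wrist_force: [-2.1, -0.9, 4.8]
ee_pos: [0.5411, 0.3125, 0.0186]
wrist_force: [-5.5, -3.1, 18.6]
```

In the tool's units: -0.0504 m is -0.8064, -0.0204 m is -0.3264.

```bash
echo '[{"d": [0, 0, -0.016], "finger_gap": 1}, {"finger_gap": 1}, {"finger_gap": 1}, {"d": [0, 0, -0.48], "finger_gap": 1}, {"d": [0, 0, -0.8], "finger_gap": 1}, {"d": [0, 0, -0.72], "finger_gap": 1}, {"d": [-0.3264, -0.8064, 0], "finger_gap": 1}, {"d": [-0.3264, -0.8064, 0], "finger_gap": 1}, {"d": [-0.3264, -0.8064, 0], "finger_gap": 1}, {"d": [-0.3264, -0.8064, 0], "finger_gap": 1}, {"finger_gap": 1}, {"finger_gap": 1}]' | python3 -m crank; python3 d.py .6302 .1141 .0079 .0372
```

```text
time_s: 52.58
ee_pos: [0.6301, 0.1142, 0.143]
tcp_rot: [-0.0, -0.019, 1.0, 0.0]
wrist_force: [0.8, 0.0, 0.8]
finger_gap: 0.998
gripper_force: 0.0
t 52.58 pos [0.6301 0.1142 0.143 ] yaw 0.0382 tilt 0.0006 j [0.052 0.484 0.134 1.221 0.    0.014] gap 0.998 F [0.8 0.  0.8] g 0.0
tool delta [-2.000e-04 -1.000e-04  1.351e-01]
rz 0.001
```

In the tool's units: 0.045 m is 0.72, 0.04 m is 0.64.

```bash
echo '[{"d": [0, 0, 0.72], "finger_gap": 1}, {"d": [0, 0, 0.64], "finger_gap": 1}, {"d": [0, 0, 0.56], "finger_gap": 1}, {"d": [0, 0, 0.24], "finger_gap": 1}, {"finger_gap": 1}, {"finger_gap": 0}, {"finger_gap": 0}, {"finger_gap": 0}, {"finger_gap": 0}, {"finger_gap": 0}]' | python3 -m crank; python3 d.py; echo '[{"d": [0, 0, -0.32], "finger_gap": 0}, {"d": [0, 0, -0.72], "finger_gap": 0}, {"d": [0, 0, -0.8], "finger_gap": 0}, {"d": [0, 0, -0.32], "finger_gap": 0}, {"finger_gap": 0}, {"finger_gap": 0}]' | python3 -m crank >/dev/null; python3 d.py .519 .3116 .14 .0372
```

```text
time_s: 53.82
ee_pos: [0.6312, 0.1144, 0.0099]
tcp_rot: [0.001, -0.019, 1.0, 0.0]
wrist_force: [-2.2, 1.6, 9.5]
finger_gap: 0.645
gripper_force: 61.5
t 53.83 pos [0.6312 0.1144 0.0099] yaw 0.0388 tilt 0.0026 j [ 0.052  0.568 -0.096  0.904  0.     0.013] gap 0.645 F [-2.2  1.6  9.5] g 61.5
t 54.58 pos [0.6299 0.1141 0.1423] yaw 0.0386 tilt 0.001 j [ 0.052  0.485  0.132  1.22  -0.     0.013] gap 0.643 F [-0.4 -1.  -0.6] g 64.2
tool delta [0.1032 0.2017 0.0024]
rz 0.0014
```

In the tool's units: 0.0504 m is 0.8064, 0.0258 m is 0.4128.

```bash
echo '[{"d": [0.4128, 0.8064, 0], "finger_gap": 0}, {"d": [0.4128, 0.8064, 0], "finger_gap": 0}, {"d": [0.4128, 0.8064, 0], "finger_gap": 0}, {"d": [0.4128, 0.8064, 0], "finger_gap": 0}, {"finger_gap": 0}, {"finger_gap": 0}, {"d": [0, 0, 0.64], "finger_gap": 0}, {"d": [0, 0, 0.32], "finger_gap": 0}, {"d": [0, 0, 0.16], "finger_gap": 0}, {"finger_gap": 0}, {"finger_gap": 0}]' | python3 -m crank; python3 d.py .519 .3115 .0634 .0372
```

```text
time_s: 55.95
ee_pos: [0.52, 0.3115, 0.074]
tcp_rot: [0.001, -0.019, 1.0, 0.0]
wrist_force: [-0.3, 0.6, -0.9]
finger_gap: 0.643
gripper_force: 64.2
t 55.95 pos [0.52   0.3115 0.074 ] yaw 0.0381 tilt 0.0011 j [ 0.405  0.464 -0.097  1.009 -0.     0.367] gap 0.643 F [-0.3  0.6 -0.9] g 64.2
tool delta [0.001  0.0001 0.0106]
rz 0.0009
```

In the tool's units: 0.004 m is 0.064, 0.002 m is 0.032.

```bash
echo '[{"d": [0, 0, 0.064], "finger_gap": 0}, {"d": [0, 0, 0.032], "finger_gap": 0}, {"finger_gap": 0}]' | python3 -m crank |egrep 'ee|wri'; echo '[{"d": [0, 0, 0.032], "finger_gap": 0}, {"finger_gap": 0}]' | python3 -m crank|egrep 'ee|wri'; echo '[{"d": [0, 0, 0.024], "finger_gap": 0}, {"finger_gap": 0}]' | python3 -m crank|egrep 'ee|wri'
```

```text
ee_pos: [0.5193, 0.3116, 0.0671]
wrist_force: [0.7, 0.3, -1.2]
ee_pos: [0.5193, 0.3116, 0.0651]
wrist_force: [-1.0, 0.9, -0.1]
ee_pos: [0.5194, 0.3116, 0.0638]
wrist_force: [-1.2, 0.5, 1.9]
```

In the tool's units: 0.001 m is 0.016.

```bash
echo '[{"d": [0, 0, 0.016], "finger_gap": 0}, {"finger_gap": 0}]' | python3 -m crank |egrep 'ee|wri'; echo '[{"d": [0, 0, -0.016], "finger_gap": 1}, {"finger_gap": 1}, {"finger_gap": 1}, {"d": [0, 0, -0.48], "finger_gap": 1}, {"d": [0, 0, -0.8], "finger_gap": 1}, {"d": [-0.64, -0.64, 0], "finger_gap": 1}, {"d": [-0.64, -0.64, 0], "finger_gap": 1}, {"d": [-0.64, -0.64, 0], "finger_gap": 1}, {"finger_gap": 1}]' | python3 -m crank; python3 - <<'E'
from fit import *
t=[]
q=(.519,.3114,0,.037)
for n in("scene","top"):
    f=imaging.grab_frame(n)
    for P,parts,Q in(((.519,.3115,.05),asm(),q),((.535,-.32,.05),[cyl(.07,.016,.0161),cyl(.02,.016,.0161),[(.011*np.cos(a),.011*np.sin(a),.109) for a in np.linspace(0,6,30)]],(.535,-.3205,0,0))):
        u,v=proj(f,P).astype(int); im=cv2.resize(f["color"][v-30:v+30,u-40:u+40],(400,300),interpolation=cv2.INTER_CUBIC)
        for p in parts: cv2.polylines(im,[((cv2.convexHull(proj(f,place(p,Q)).astype(np.float32))-np.float32([u-40,v-30])+.5)*5).astype(np.int32)],True,(0,0,255))
        t.append(im)
cv2.imwrite("pics/end.png",np.vstack([np.hstack(t[:2]),np.hstack(t[2:])]))
E
```

```text
ee_pos: [0.5196, 0.3117, 0.0637]
wrist_force: [-4.4, -2.4, 13.5]
time_s: 58.2
ee_pos: [0.6462, 0.1934, 0.1426]
tcp_rot: [-0.0, -0.017, 1.0, -0.0]
wrist_force: [-1.5, 0.3, -0.5]
finger_gap: 1.0
gripper_force: 0.0
```

View pics/end.png

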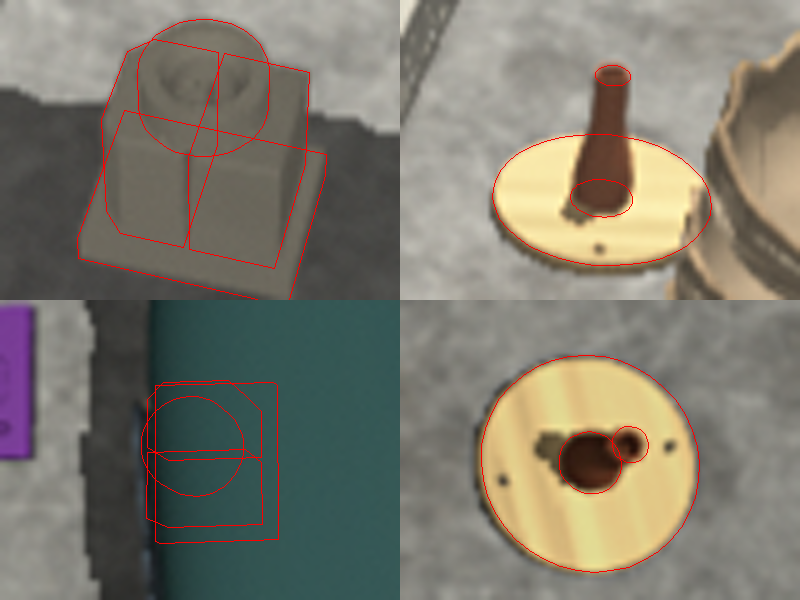

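The overlays match in the scene view: the mould is closed with the collar seated (205,75), and the vase stands centred on the bat in both views. The robot is clear, so I'm handing in.

In the tool's units: -0.02 m is -0.32.

```bash
echo '[{"d": [0, 0, -0.32], "finger_gap": 1}, {"finger_gap": 1}, {"finger_gap": 1}]' | python3 -m crank | head -2; python3 -c "
from workcell import robot; print(robot.close_job())"
```

```text
time_s: 58.68
ee_pos: [0.6433, 0.1969, 0.1633]
the job is handed in; nothing more can be done
None
```

The vase stands in the middle of the drying bat and the empty mould is closed on its base with the collar seated; I handed the job in at about 59 s, and no verdict was returned.

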